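# Load a slide tray into the slide reader with a lifter

### The arm

A 7-joint arm with a two-finger parallel gripper is mounted at the origin on the work surface. World frame = base frame: x ahead of the robot, y to its left, z up, the work surface at z = 0. Lengths are in mm, angles in rad, forces in N, time in s.
With the tool pointing down it reaches from about 400 to 875 mm from the base axis. Payload 4.4 kg.
Tool frame: the origin (TCP) lies midway between the tips of the shut fingers; the grasp point (between the pads) lies 19 mm behind it; z points along the fingers, y is the direction in which the jaws open and shut (so a half turn about z gives the same grasp; the last joint's range is limited). The gripper opens to 85 mm and grips with 20 to 120 N. Pads are 22 mm wide; open, the fingers measure 114 mm over their backs; the gripper's body (76 mm by 85 mm) begins 54 mm behind the grasp point. The pads swing forward as they close: fully open they stand 13 mm farther back than shut.
Start: joints at [1.071, 0.628, 0.038, 1.517, -0.027, 0.996, -0.02], TCP at [273.237, -589.796, 231.313] pointing down, gripper open.
Joint ranges: [-3.06, 3.06], [-0.37, 2.12], [-1.25, 1.32], [0.18, 2.47], [-1.1, 4.24], [0.23, 1.98], [-2.94, 2.94]. Speed limits (rad/s): [2.57, 2.57, 3.14, 3.14, 3.14, 3.14, 3.14].

### API

Orientations are given as [roll, pitch, yaw] about the fixed x, y, z axes, in that order (R = Rz(yaw) Ry(pitch) Rx(roll)).
In Python, from cell import ctrl, vision gives the robot as it stands.
- The arm moves only by the tool play_rows, never from a script. Its arguments are lists of equal length, an entry for each row: "slide": the shift along the tool's x, y, z in mm, a list of three; "turn": the turn about the tool's z in rad; "fingers": the opening, from 0 (shut) to 1 (fully open). A call has 1 to 5 rows; each row is the pose to reach, as a shift and turn from the pose measured when the call began, along the tool's axes at that moment; what a row does not reach only later rows make up. A row lasts 1/8 s, in which the tool goes at most 62.5 mm and 10.7 degrees, less where a joint would pass 70% of its speed; a pose out of reach is approached as far as the arm can. A call with a gripper value outside its range is refused whole. The fingers move at their own pace and stop on an object; the grip force is fixed at half the most. Time passes only in rows, so rows that repeat a pose let the fingers close. It gives the time, the measured TCP pose, the force and the opening at its end, in the units of the state.
- ctrl.read_state(): the state, without advancing time (a new reading comes with each control period).
- vision.get_image(name): name is "scene" or "top" or "wrist"; returns (picture, depth): 420x560x3 uint8, blue, green, red; 420x560 float32, mm along the optical axis (not along the pixel's ray), 0 where there is no reading.
- vision.camera_params(name): a dict with "fx", "fy", "cx", "cy" (pixels), "position" and "rotation" of the camera in the world. Camera axes: x right, y up, looking along -z (the intrinsics and any distortion apply to the point x, -y, -z); pixel columns grow to the right and rows downward; lengths in mm; the calibration is good to about 2 mm. The wrist camera is an equidistant fisheye: a pixel r from the principal point sees the ray r / f radians off the axis. A picture is of the moment at which its call begins: read the wrist's pose just before it. camera_params takes no time and is no camera call; for the wrist camera it gives the pose at the moment of the call.
- ctrl.finish_job(): hands the job in, once; it reports no verdict.
The state is a dict: "clock": time; "qpos": joint angles; "qd": joint speeds; "tau": joint torques, N m; "eef_pos": TCP position; "tool_rot": TCP orientation; "force": force on the tool from outside, world axes, zero at the start; "torque": the same for the moment, N m; "width": finger opening in mm.
Only numpy, scipy, OpenCV 4.12 (cv2) and the standard library are available. Lean on these libraries where they do the work, as an engineer would, in place of code of your own. Each camera call takes 0.05 s, during which the arm holds its last target.

### The job

Using the blue-handled lifter, and without touching the tray with the fingers, pick the slide tray off its white stand and carry it level on the blade to the reader's loading bay. Slide it in along the bay's two ledges with the lifter's ridge until the orange latch is pushed fully home, pushing gently because the latch is easily damaged. Leave the tray there lying flat in the bay, draw the lifter out, lay it back flat on the bench clear of the reader and the stand and let go; do not disturb the jar, the bottle or the mouse.

Things in the scene. Friction and masses are not known exactly. Their poses are not given: they have to be found in the camera images.
- lifter_grip (a point): Grip centre of the lifter (loose, 0.16 kg): blue upright block handle 24 mm (x) by 20 mm (y), from 3 to 63 mm above the underside of a flat steel blade. The point is on the handle's axis, 38 mm above the blade's underside; z up, +x along the blade towards its tip.
- lifter: The same lifter, same axes; origin on the handle's axis at the blade's underside. Blade 3 mm thick, 36 mm wide, from x = -22 to +112 mm. A ridge across it, 7 mm high above the blade's top, has its front face at x = +62 mm; the tray lies on the blade ahead of that face. Starts flat on the bench (z = 0).
- tray_center (a point): Centre, half-way up, of the slide tray (loose, about 90 g): dark grey plate 60 mm (x) by 84 mm (y) by 8 mm thick carrying two glass slides. z is up. It starts on the stand's two ledges, nearly in line with the stand.
- tray: The same tray; origin at the centre of its underside, same axes.
- stand: White fixed stand. Origin on the bench below the tray's place; a blade enters under the tray along +x through the open -x end. Two ledges along x, tops 22 mm above the bench, x = -36 to +44 mm, with a 54 mm gap between them (y = -27 to 27 mm, floor 4 mm high). Lips at y = +-49 mm rise 5 mm and end lips at x = +40 mm rise 6 mm above the ledges.
- bay_home (a point): Middle of the reader's fixed loading bay, level with its ledge tops, 22 mm above the bench; +x is the loading direction. Two steel ledges from x = -110 to +70 mm, gap between them 54 mm wide (y = -27 to 27 mm, floor 4 mm above the bench), open at -x and above for the blade.
- bay: The same bay, same axes; origin on the bench, 22 mm below bay_home. Side guide walls, 12 mm higher than the ledges, stand 87 mm apart from x = -23 to +64 mm and flare to about 107 mm apart at x = -63 mm; before that the ledges have no walls. A beige housing 50 mm high begins at x = +70 mm.
- latch (a joint): Orange push latch (24 mm wide) on the stop block at the bay's far end, m: 0 out, 0.008 fully in at a hard stop. The tray's front edge pushes it along +x; it moves stiffly (2 N; 3 to 8 N at the handle) and stays. The block is set anew each time: the latch starts 6 to 38 mm past bay_home, so find it by feel; pushed in, it leaves the tray within 16 mm of bay_home. Over 12 N damages it.
- jar: Clear specimen jar with a yellow lid, 52 mm across, 60 mm high, loose bystander; origin at the centre of its underside.
- reagent: Amber bottle with a white cap, 44 mm across, 110 mm high, loose bystander; origin at the centre of its underside.
- mouse: Black computer mouse 100 by 58 by 32 mm, loose bystander; origin at the centre of its underside.
Things that resemble listed ones, but are neither listed nor needed, are in the scene too. What is meant by the tray is not turquoise or yellow, and is the larger of those in its own colour.

How it is judged (in metres and radians):
On the way, in this order (a step that is already met when the one before it is completed fails the run):
1. the tray is lifted off the stand, level, on the lifter (height (world z) of tray_center above 0.036 m and angle between tray_center's own z axis and vertical below 0.15 rad and contact force between tray and lifter above 0.2 N), for 0.2 s.
2. the tray, lying in the bay, has pushed the latch in (value of joint latch above 0.006 m and z of tray_center in the frame of bay_home below 0.007 m and horizontal distance between tray_center and bay_home below 0.02 m), for 0.2 s.
At the end, for the whole second after the job is handed in: The latch is in by over 6 of its 8 mm; the tray lies flat (3 degrees) on the bay's ledges, within 6 degrees of the bay's line and 20 mm of bay_home; the lifter lies flat on the bench, its handle over 140 mm from bay_home, touching neither bay, stand nor tray; all at rest (value of joint latch above 0.006 m and horizontal distance between tray_center and bay_home below 0.02 m and z of tray_center in the frame of bay_home between 0.002 and 0.006 m and angle between tray_center's own z axis and vertical below 0.05 rad and angle between the x axis of tray_center and the x axis of bay_home, either way round below 0.1 rad and linear speed of each of tray, lifter below 0.01 m/s and height (world z) of lifter below 0.005 m and angle between lifter's own z axis and vertical below 0.06 rad and contact force between lifter and bay below 0.05 N and contact force between lifter and stand below 0.05 N and contact force between lifter and tray below 0.05 N and horizontal distance between lifter_grip and bay_home above 0.14 m).
It fails at once if the latch is pushed with more than 12 N (contact force between tray and latch above 12 N).
It fails at once if the latch is pushed with the lifter or the robot instead of the tray (contact force between any of lifter, the arm, the fingers and latch above 0.5 N).
It fails at once if the tray is tilted by more than 10 degrees (angle between tray_center's own z axis and vertical above 0.175 rad).
It fails at once if the gripper or arm touches the tray (contact force between any of the fingers, the arm and tray above 0.3 N).
It fails at once if a bystander is moved by more than 15 mm (distance of any of jar, reagent, mouse from where it was at the start of the episode above 0.015 m).
It also fails if it takes over 72 s, if anything falls off the work surface, if the arm or the gripper's body presses on something with over 40 N, if the wrist force passes 120 N, or if a joint passes its speed limit or range.

## Working session

There is one attempt and no reset: what is moved stays moved. The work goes in short steps, Python scripts to look and compute and a tool call to move; the robot and the scene stay as the last step left them, time stands still between calls to the robot, and variables do not carry over. Pictures are saved under pics/ and viewed, and the job is handed in when it is done.

Besides the shell and the picture viewer there is one more tool, called after ">>>" as name([rows], argument=value, ...), one row to a line, values as JSON. play_rows: Moves the arm, as the interface text tells. Its arguments: {"type":"object","properties":{"slide":{"type":"array"},"turn":{"type":"array"},"fingers":{"type":"array"}},"required":["slide","turn","fingers"]}

```bash
ls; mkdir -p pics
python3 - <<'E'
from cell import ctrl, vision
import cv2, numpy as np
s=ctrl.read_state(); print(s)
for n in ("scene","top","wrist"):
    p=vision.camera_params(n); print(n,p)
    im,d=vision.get_image(n); cv2.imwrite(f"pics/{n}0.png",im); np.save(f"pics/{n}0.npy",d)
E
```

```text
pics
{'clock': 0.0, 'qpos': array([ 1.07118966,  0.62933831,  0.03846182,  1.5183789 , -0.02697749,
        0.99627587, -0.01996528]), 'qd': array([ 1.28740780e-04, -7.40314974e-04,  3.61487340e-04, -1.98718034e-04,
       -3.45995324e-05,  2.65591572e-03,  1.98270047e-04]), 'tau': array([-2.78806519e-04, -5.63402224e+01,  1.22610893e+00, -1.93441576e+01,
        1.10861540e-02,  1.07346955e-02, -2.26401460e-05]), 'eef_pos': array([ 272.96112912, -589.22281666,  230.39102989]), 'tool_rot': array([-3.13971153e+00,  5.50439508e-05,  4.33837370e-01]), 'force': array([0.13924943, 0.05284974, 0.32354098]), 'torque': array([-0.01957527, -0.00247099,  0.03611209]), 'width': 85.22836577824108}
scene {'fx': 489.3337028926104, 'fy': 489.3337028926104, 'cx': 283.7782884373285, 'cy': 212.7671502456044, 'position': array([1290.20557272,  666.32234684, 1082.2427786 ]), 'rotation': array([0.74924652, 0.01733536, 2.31874791])}
top {'fx': 533.3649041878709, 'fy': 533.3649041878709, 'cx': 283.6280002038482, 'cy': 206.88198481355053, 'position': array([ 405.14659141,    6.83092101, 1438.61217576]), 'rotation': array([ 0.13011055,  0.01104163, -1.59755445])}
wrist {'fx': 325.19226210127806, 'fy': 325.19226210127806, 'cx': 277.0315319054258, 'cy': 213.38841812425918, 'position': array([ 344.9546741 , -556.45899956,  373.28041775]), 'rotation': array([-0.31229591,  0.00158211, -1.13698011])}
```

View pics/scene0.png

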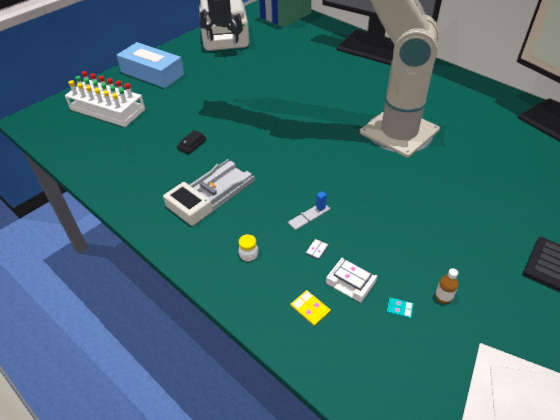

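View pics/top0.png

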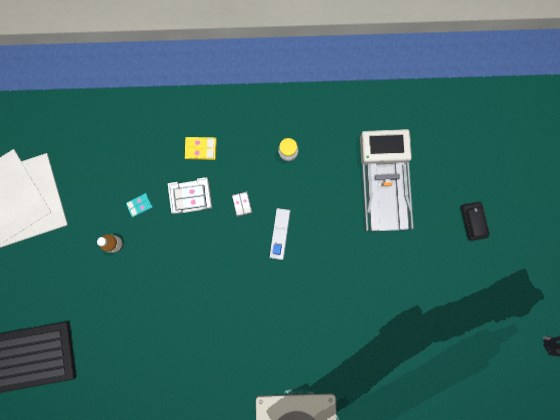

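View pics/wrist0.png

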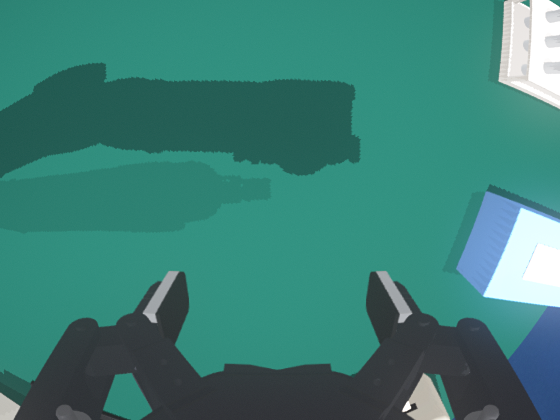

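```bash
cat > h.py <<'E'
import numpy as np, cv2
from scipy.spatial.transform import Rotation as R
from cell import ctrl, vision
def P(n):
    p=vision.camera_params(n); p=dict(p); p['R']=R.from_euler('xyz',p['rotation']).as_matrix(); return p
def ray(p,uv,fish=False):
    u=(uv[0]-p['cx'])/p['fx']; v=(uv[1]-p['cy'])/p['fy']
    if fish:
        r=np.hypot(u,v); k=np.sin(r)/r if r>1e-9 else 1.0
        d=np.array([u*k,-v*k,-np.cos(r)])
    else: d=np.array([u,-v,-1.0])
    return p['R']@d
def onplane(p,uv,z,fish=False):
    d=ray(p,uv,fish); o=np.array(p['position']); return o+d*(z-o[2])/d[2]
def proj(p,X,fish=False):
    c=p['R'].T@(np.array(X)-p['position']); x,y,w=c[0],-c[1],-c[2]
    if fish:
        s=np.hypot(x,y); th=np.arctan2(s,w); return p['cx']+p['fx']*th*x/s,p['cy']+p['fy']*th*y/s
    return p['cx']+p['fx']*x/w,p['cy']+p['fy']*y/w
def crop(im,x0,y0,x1,y1,k,name):
    c=cv2.resize(im[y0:y1,x0:x1],None,fx=k,fy=k,interpolation=cv2.INTER_CUBIC); cv2.imwrite('pics/'+name,c)
E
python3 - <<'E'
from h import *
im=cv2.imread('pics/top0.png'); crop(im,120,120,300,270,4,'t1.png'); crop(im,340,115,440,245,4,'t2.png')
im=cv2.imread('pics/scene0.png'); crop(im,150,150,400,330,3,'s1.png')
p=P('top')
for n,uv,z in [('handle',(277,249),63),('bladetip',(283,209),3),('tray',(190,196),28),('reader',(387,146),50),('bayopen',(389,229),22),('jar',(288,147),60),('bot',(105,242),110),('mouse',(475,221),20)]: print(n,onplane(p,uv,z).round(0))
E
```

```text
handle [477.  37.  63.]
bladetip [588.  20.   3.]
tray [627. 267.  28.]
reader [ 743. -262.   50.]
bayopen [ 524. -261.   22.]
jar [745.   1.  60.]
bot [503. 466. 110.]
mouse [ 539. -491.   20.]
```

View pics/t1.png

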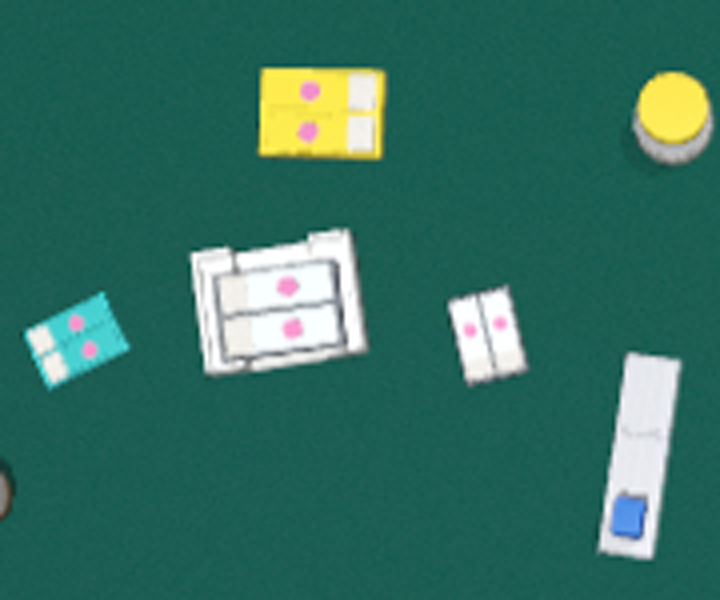

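View pics/t2.png

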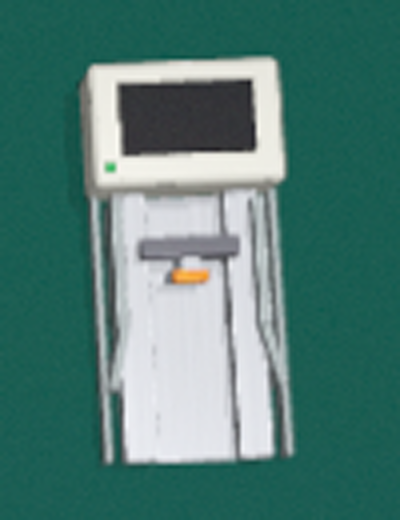

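View pics/s1.png

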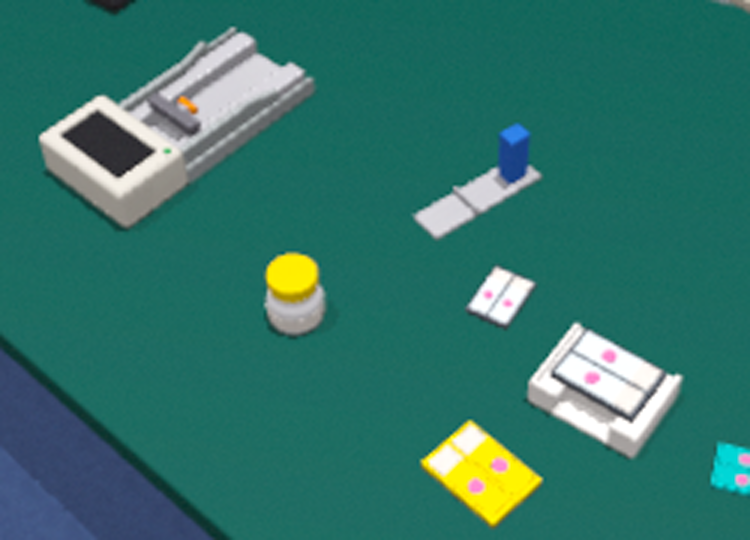

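>>> play_rows([
  [50,-27,0],
  [100,-54,0],
  [150,-81,0],
  [200,-108,0],
  [250,-135,0],
], turn=[0.08,0.16,0.24,0.32,0.4], fingers=[1,1,1,1,1])

```text
clock: 0.78
eef_pos: [444.0, -360.2, 230.7]
tool_rot: [-3.14, 0.001, 0.031]
force: [1.4, -0.1, 0.8]
width: 85.7
```

>>> play_rows([
  [35,-49,0],
  [69,-97,0],
  [69,-97,0],
], turn=[0,0,0], fingers=[1,1,1])

```text
clock: 1.15
eef_pos: [513.5, -254.4, 230.3]
tool_rot: [-3.136, -0.001, 0.042]
force: [-0.6, -0.9, 0.3]
width: 85.8
```

```bash
cat >> h.py <<'E'
def snap(name):
    import pickle
    s=ctrl.read_state(); p=P('wrist'); im,d=vision.get_image('wrist')
    cv2.imwrite(f'pics/{name}.png',im); pickle.dump((s,p,im,d),open(f'pics/{name}.pkl','wb')); return s,p,im,d
def load(name):
    import pickle; return pickle.load(open(f'pics/{name}.pkl','rb'))
E
python3 - <<'E'
from h import *
s,p,im,d=snap('w1'); print(s['eef_pos'],s['tool_rot'],p['position'],p['rotation'], -p['R'][:,2])
cv2.imwrite('pics/w1b.png',cv2.resize(im,(800,600),interpolation=cv2.INTER_CUBIC))
E
```

```text
[ 513.48548178 -254.42330981  230.31032568] [-3.13648271e+00 -7.88686001e-04  4.16116952e-02] [ 592.49502175 -251.95709816  373.16630748] [-0.31146332  0.00504827 -1.52916745] [-0.30638636 -0.00795237 -0.95187402]
```

View pics/w1b.png

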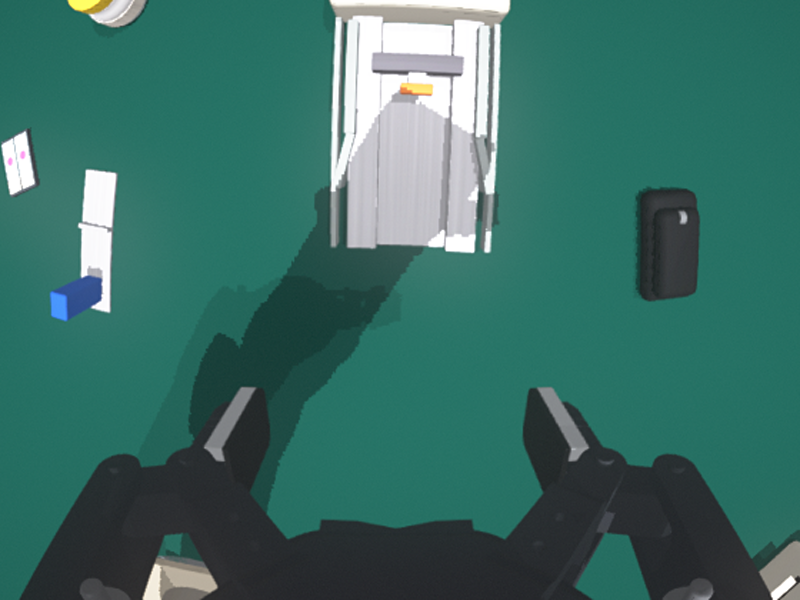

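```bash
cat >> h.py <<'E'
def cloud(p,d,fish=True):
    v,u=np.indices(d.shape).astype(float); a=(u-p['cx'])/p['fx']; b=(v-p['cy'])/p['fy']
    if fish:
        r=np.hypot(a,b)+1e-12; t=np.tan(r)/r; a=a*t; b=b*t
    c=np.stack([a*d,-b*d,-d],-1); X=c@p['R'].T+p['position']; X[d<=0]=np.nan; return X
E
python3 - <<'E'
from h import *
s,p,im,d=load('w1'); X=cloud(p,d)
print('bench z', [X[v,u].round(1) for u,v in [(280,260),(430,150),(150,60)]])
hs,ed=np.histogram(X[10:180,230:355,2].ravel(),bins=np.arange(-5,60,2)); print([(int(e),int(h)) for e,h in zip(ed,hs)])
crop(im,220,0,360,185,4,'w1c.png')
z=X[...,2]; vis=np.zeros(im.shape,np.uint8)
vis[(abs(z-22)<3)]=(0,255,0); vis[abs(z-34)<3]=(0,0,255); vis[(abs(z-4)<2.0)]=(255,0,0); vis[abs(z-28)<3]=(255,255,0)
crop(vis,220,0,360,185,4,'w1d.png')
E
```

```text
bench z [array([ 410.8, -261.4,    1. ]), array([ 5.627e+02, -4.399e+02,  5.000e-01]), array([ 6.56e+02, -9.72e+01, -5.00e-01])]
[(-5, 0), (-3, 207), (-1, 2546), (1, 912), (3, 5096), (5, 1160), (7, 168), (9, 141), (11, 130), (13, 162), (15, 159), (17, 247), (19, 1374), (21, 4572), (23, 963), (25, 135), (27, 115), (29, 199), (31, 358), (33, 1460), (35, 884), (37, 144), (39, 17), (41, 4), (43, 5), (45, 1), (47, 0), (49, 0), (51, 0), (53, 0), (55, 0), (57, 0)]
```

View pics/w1c.png

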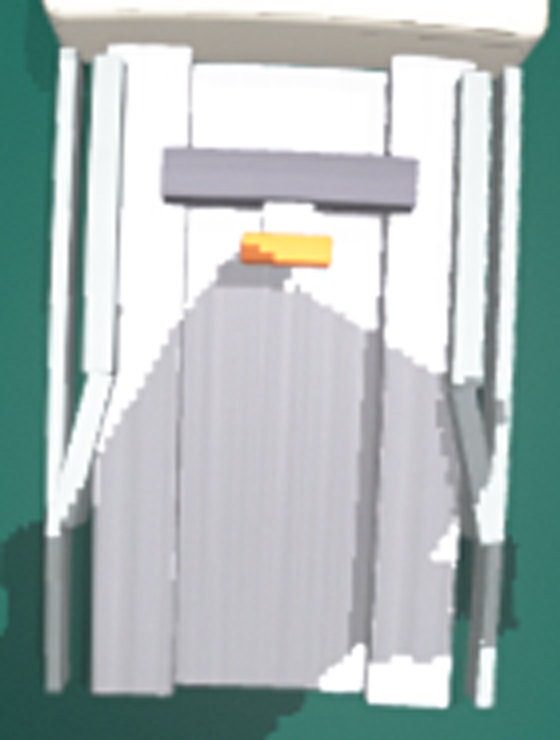

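View pics/w1d.png

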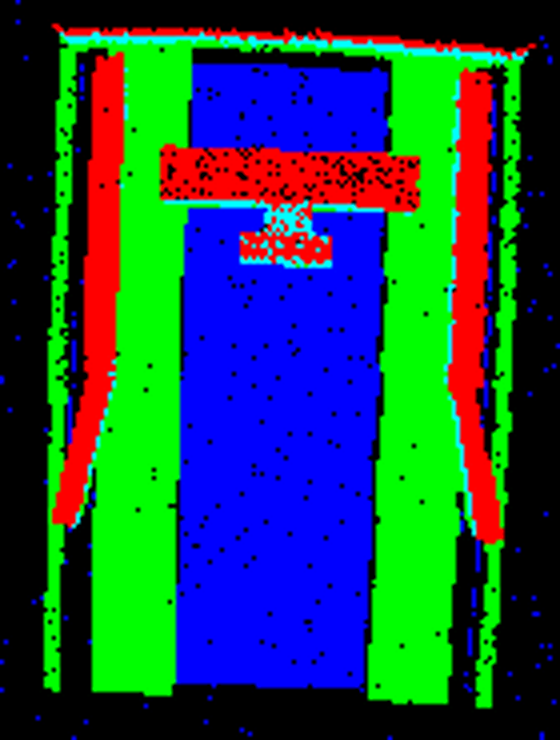

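```bash
cat > bay.py <<'E'
from h import *
import sys
def baymeasure(name):
    s,p,im,d=load(name); X=cloud(p,d); z=X[...,2]
    m=(abs(z-22)<3).astype(np.uint8); m=cv2.medianBlur(m*255,3)
    n,lab,st,ce=cv2.connectedComponentsWithStats(m)
    for i in range(1,n):
        if st[i,4]>250: print(i,st[i],X[lab==i].mean(0).round(1))
    return s,p,im,d,X,lab,st
if __name__=='__main__': baymeasure(sys.argv[1])
E
python3 - <<'E'
from bay import *
s,p,im,d,X,lab,st=baymeasure('w1')
z=X[...,2]
L=[];Rr=[]
# inner edges: floor (z~4) region boundaries per row
Lo=[];Ro=[]
for v in range(70,168):
    row=z[v]
    f=np.where(abs(row[230:355]-4)<2.5)[0]+230
    f=f[(f>258)&(f<322)]
    g=np.where(abs(row-22)<3)[0]
    gl=g[(g<f.mean())&(g>240)]; gr=g[(g>f.mean())&(g<335)]
    # left ledge inner edge right boundary
    L.append(onplane(p,(gl.max()+.5,v),22,True)); Rr.append(onplane(p,(gr.min()-.5,v),22,True))
    Lo.append(onplane(p,(gl.min()-.5,v),22,True)); Ro.append(onplane(p,(gr.max()+.5,v),22,True))
fits=[]
for nm,E in (('L',L),('R',Rr),('Lo',Lo),('Ro',Ro)):
    E=np.array(E); c=np.polyfit(E[:,0],E[:,1],1); r=E[:,1]-np.polyval(c,E[:,0]); k=abs(r)<2; c=np.polyfit(E[k,0],E[k,1],1); fits.append(c); print(nm,np.arctan(c[0]),np.polyval(c,[520,560,600,640]).round(1),r.std().round(2))
c=(fits[0]+fits[1])/2; print('mid',np.arctan(c[0]),np.polyval(c,[540,600,650]))
# -x ends
ends=[]
for lo,hi in ((245,261),(314,329)):
  for u in range(lo,hi):
    g=np.where(abs(z[100:185,u]-22)<3)[0]+100
    ends.append(onplane(p,(u,g.max()+.5),22,True))
ends=np.array(ends); print(ends[::4].round(1))
th=np.arctan(c[0]); ex=np.array([np.cos(th),np.sin(th)])
e=(ends[:,:2]@ex); print('end along',np.median(e),e.std())
# housing face: points z between 30 and 48 near top
m=(X[...,2]>36)&(X[...,2]<48)&(X[...,0]>690)&(X[...,0]<760); H=X[m]; h=H[:,:2]@ex; print('housing',len(h),np.percentile(h,[1,5,25,50]))
# latch orange
hsv=cv2.cvtColor(im,cv2.COLOR_BGR2HSV); o=cv2.inRange(hsv,(8,120,120),(25,255,255))>0; o[:, :260]=0;o[:, 320:]=0;o[:40]=0;o[80:]=0
O=X[o]; print('latch',len(O),(O[:,:2]@ex).min(),np.percentile(O[:,:2]@ex,[5,50,95]),np.percentile(O[:,2],[5,50,95]),O.mean(0))
m=(abs(z-34)<4); m[:36]=0;m[53:]=0;m[:,:260]=0;m[:,325:]=0; B=X[m]; print('block',np.percentile(B[:,:2]@ex,[5,50,95]))
E
```

```text
2 [ 232   10   43  164 3329] [nan nan nan]
5 [ 306   12   36  164 2845] [nan nan nan]
6 [343  15   7 111 395] [nan nan nan]
9 [455 136  31  65 366] [nan nan nan]
L 0.021929702437219305 [-238.  -237.1 -236.2 -235.4] 0.37
R 0.009927397719212385 [-290.7 -290.3 -289.9 -289.5] 0.46
Lo -0.05312517663627814 [-212.6 -214.8 -216.9 -219. ] 1.4
Ro 0.07322900511566048 [-315.5 -312.6 -309.7 -306.7] 1.1
mid 0.015929123788599005 [-264.0456285  -263.08980023 -262.29327667]
[[ 525.1 -217.7   22. ]
 [ 525.3 -222.1   22. ]
 [ 525.5 -226.6   22. ]
 [ 524.5 -231.    22. ]
 [ 526.2 -293.7   22. ]
 [ 525.3 -298.2   22. ]
 [ 526.7 -302.6   22. ]
 [ 525.8 -307.1   22. ]]
end along 521.4367430040991 0.48806477318304053
housing 724 [699.97821991 700.32277822 700.86194631 701.32958641]
latch 151 nan [nan nan nan] [nan nan nan] [nan nan nan]
block [654.41885538 660.6448785  667.47500363]
```

Run:
```python
from h import *
s,p,im,d=load('w1'); X=cloud(p,d); th=0.014; ex=np.array([np.cos(th),np.sin(th)])
hsv=cv2.cvtColor(im,cv2.COLOR_BGR2HSV); o=cv2.inRange(hsv,(8,120,120),(25,255,255))>0; o[:, :260]=0;o[:, 320:]=0;o[:40]=0;o[80:]=0
O=X[o]; O=O[~np.isnan(O[:,0])]; print('latch',len(O),np.percentile(O[:,:2]@ex,[2,5,50,95]),np.percentile(O[:,2],[5,50,95]),O.mean(0))
vv,uu=np.where(o); print(vv.min(),vv.max(),uu.min(),uu.max())
for v in range(vv.min(),vv.max()+1):
    k=o[v]; print(v,k.sum(), np.nanmedian(X[v][k],0).round(1))
# walls top z~34 in segments
z=X[...,2]
for lo,hi in ((238,255),(330,350)):
    m=(abs(z-34)<2.5); m[:,:lo]=0; m[:,hi:]=0; m[95:]=0;m[:16]=0
    W=X[m]; c=np.polyfit(W[:,0],W[:,1],1); print('wall',len(W),c, W.mean(0).round(1),W[:,0].min(),W[:,0].max())
# lifter blue and blade
b=cv2.inRange(hsv,(100,120,80),(130,255,255)); n,lab,st,ce=cv2.connectedComponentsWithStats(b)
for i in range(1,n):
    if st[i,4]>80:
        Q=X[lab==i]; top=Q[Q[:,2]>58]; print(st[i],len(top),np.nanmean(top,0) if len(top) else None)
```

```text
latch 150 [639.11998608 639.19186453 642.31253124 645.72489854] [29.17891144 31.61550039 33.19423457] [ 646.11818957 -262.36385454   31.45924923]
58 66 280 302
58 1 [ 650.  -256.    32.3]
59 21 [ 649.3 -262.2   31.8]
60 22 [ 648.2 -262.3   31.8]
61 22 [ 647.2 -262.8   31.7]
62 21 [ 646.  -262.3   32.1]
63 20 [ 644.9 -261.9   31.7]
64 20 [ 643.9 -260.9   31.3]
65 21 [ 643.  -262.5   30.3]
66 3 [ 643.  -271.9   27.1]
wall 628 [ 9.43419828e-03 -2.21598330e+02] [ 652.2 -215.4   34.1] 610.2841047169251 695.1152541144626
wall 599 [ 8.81340357e-03 -3.15590355e+02] [ 656.  -309.8   34.1] 614.8864875284274 699.3411586822924
[ 35 193  36  32 782] 248 [479.92654346  34.81422433  62.52658577]
```

>>> play_rows([
  [-3,-55,0],
  [-6,-110,0],
  [-9,-165,0],
  [-12,-220,0],
  [-15,-275,0],
], turn=[0.02,0.05,0.08,0.11,0.14], fingers=[1,1,1,1,1])

```text
clock: 1.82
eef_pos: [485.9, 15.9, 231.3]
tool_rot: [-3.14, 0.001, -0.107]
force: [1.6, 0.6, 0.3]
width: 85.5
```

>>> play_rows([
  [-8,-50,0],
  [-16,-90,0],
  [-16,-90,0],
], turn=[0.02,0.03,0.03], fingers=[1,1,1])

```text
clock: 2.2
eef_pos: [479.3, 109.3, 231.3]
tool_rot: [-3.139, 0.001, -0.133]
force: [-0.1, -0.1, 0.0]
width: 85.4
```

Run:
```python
from h import *
s,p,im,d=snap('w2'); print(s['eef_pos'],s['tool_rot'],p['position'])
cv2.imwrite('pics/w2b.png',cv2.resize(im,(800,600),interpolation=cv2.INTER_CUBIC))
```

```text
[479.26630916 109.26048505 231.3121641 ] [-3.13902333e+00  1.10845453e-03 -1.33131656e-01] [557.82209615  98.34383605 373.99925455]
```

View pics/w2b.png

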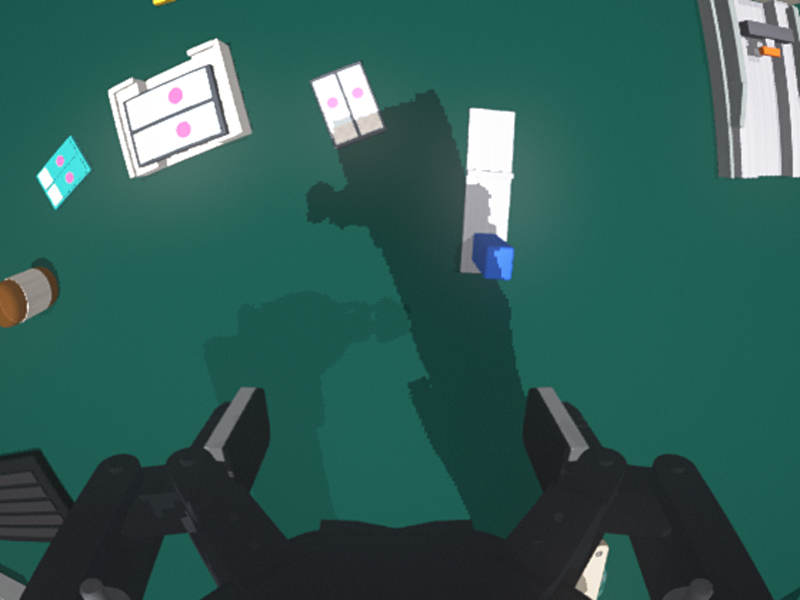

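Run:
```python
from h import *
s,p,im,d=load('w2'); X=cloud(p,d); z=X[...,2]
hsv=cv2.cvtColor(im,cv2.COLOR_BGR2HSV)
b=cv2.inRange(hsv,(100,120,80),(130,255,255))>0
b[:140]=0;b[215:]=0;b[:,320:]=b[:,320:]; b[:,:310]=0;b[:,380:]=0
top=b&(z>58); Q=X[top]; print('handle top',len(Q),Q.mean(0),Q.min(0),Q.max(0))
vv,uu=np.where(top); pts=np.array([onplane(p,(u,v),63,True)[:2] for u,v in zip(uu,vv)],np.float32); print('rect',cv2.minAreaRect(pts))
# blade
g=im.min(2)>90; g[:70]=0;g[200:]=0;g[:,:315]=0;g[:,375:]=0
cv2.imwrite('pics/m.png',g.astype(np.uint8)*255)
vv,uu=np.where(g); pts=np.array([onplane(p,(u,v),3,True)[:2] for u,v in zip(uu,vv)],np.float32); r=cv2.minAreaRect(pts); print('blade',r,cv2.boxPoints(r))
print('blade z',np.nanmedian(z[g]))
crop(im,60,10,200,150,4,'w2s.png'); 
vis=np.zeros(im.shape,np.uint8); vis[abs(z-22)<2]=(0,255,0); vis[abs(z-27)<1.5]=(0,0,255); vis[abs(z-30)<1.5]=(255,255,0); vis[(abs(z-4)<2.0)]=(255,0,0)
crop(vis,60,10,200,150,4,'w2t.png'); crop(im,300,60,400,210,4,'w2l.png')
```

```text
handle top 457 [479.81742052  37.82836551  62.82761777] [466.65530337  27.05573412  58.09071147] [492.13974475  48.6205516   64.86304476]
rect ((479.5851135253906, 38.03266143798828), (20.5311279296875, 23.575620651245117), 82.93106079101562)
blade ((524.0343017578125, 28.574337005615234), (39.985618591308594, 134.80104064941406), 80.91903686523438) [[454.32312    19.469933 ]
 [587.4346     -1.8057117]
 [593.7455     37.67874  ]
 [460.63403    58.954384 ]]
blade z 3.197133799851656
```

View pics/w2s.png

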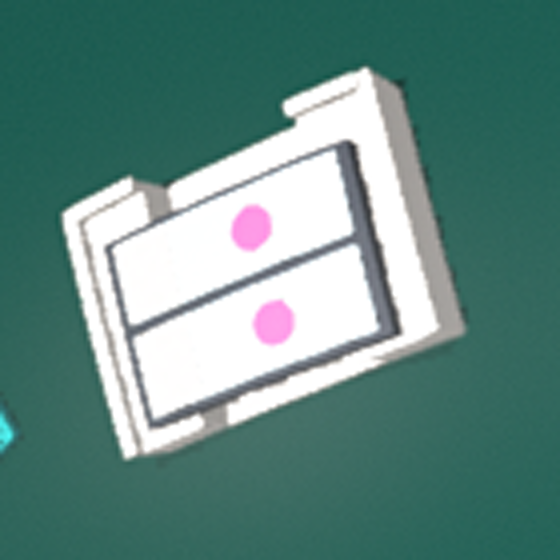

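View pics/w2t.png

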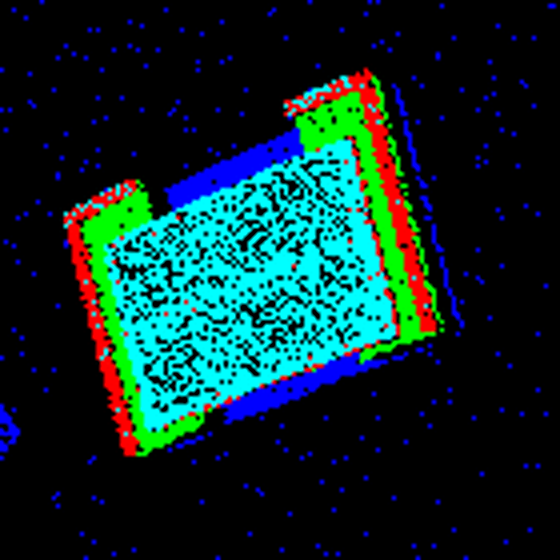

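View pics/w2l.png

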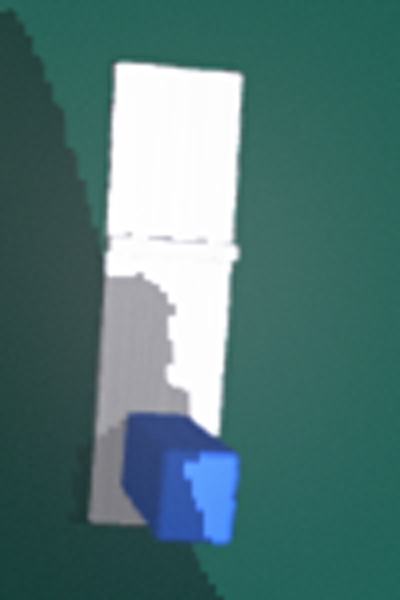

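Run:
```python
from h import *
s,p,im,d=load('w2'); X=cloud(p,d); z=X[...,2]
g=im.astype(int).min(2)>90; g[:70]=0;g[200:]=0;g[:,:315]=0;g[:,375:]=0
L=[];Rr=[]
for v in range(80,156):
    u=np.where(g[v])[0]
    if v in range(117,126): continue
    L.append(onplane(p,(u.min()-.5,v),3,True)[:2]); Rr.append(onplane(p,(u.max()+.5,v),3,True)[:2])
for E in (L,Rr):
    E=np.array(E); c=np.polyfit(E[:,0],E[:,1],1); print(np.arctan(c[0]),np.polyval(c,[479.6,530,580]),(E[:,1]-np.polyval(c,E[:,0])).std())
T=[onplane(p,(u,np.where(g[:,u])[0].min()-.5),3,True)[:2] for u in range(331,358)]
print(np.array(T)[::6])
# tray
tm=(abs(z-30)<2.2); tm[:40]=0;tm[120:]=0;tm[:,:80]=0;tm[:,165:]=0
tm=cv2.morphologyEx(tm.astype(np.uint8),cv2.MORPH_CLOSE,np.ones((3,3))); tm=cv2.morphologyEx(tm,cv2.MORPH_OPEN,np.ones((5,5)))
n,lab,st,ce=cv2.connectedComponentsWithStats(tm); i=1+np.argmax(st[1:,4]); print(st[i],np.nanmedian(z[lab==i]))
vv,uu=np.where(lab==i); pts=np.array([onplane(p,(u,v),30,True)[:2] for u,v in zip(uu,vv)],np.float32); print('tray',cv2.minAreaRect(pts))
# stand whole top: z in 18..32
sm=(z>19)&(z<33); sm[:25]=0;sm[126:]=0;sm[:,:70]=0;sm[:,176:]=0
sm=cv2.morphologyEx(sm.astype(np.uint8),cv2.MORPH_OPEN,np.ones((3,3)))
Q=X[(sm>0)&(abs(z-27)<2.5)]
Q=X[sm>0]; r=cv2.minAreaRect(Q[:,:2].astype(np.float32)); print('stand',r)
```

```text
-0.1610297473359767 [55.90338918 47.71660459 39.59479449] 0.39813799688286966
-0.1683208878430055 [17.69487742  9.13046945  0.63403297] 0.36550625022809274
[[593.30872292  33.39329971]
 [591.57430844  26.68244771]
 [591.02718253  19.77338087]
 [589.34787997  12.95794633]
 [588.86008835   5.93525308]]
[  86   46   73   71 3330] 30.84636883559415
tray ((624.8683471679688, 267.3626708984375), (60.453975677490234, 85.10491943359375), 6.34775447845459)
stand ((631.7293090820312, 269.72540283203125), (80.38465118408203, 107.34049987792969), 7.439100742340088)
```

>>> play_rows([
  [5,36,20],
  [10,71,40],
  [10,71,90],
  [10,71,130],
  [10,71,130],
], turn=[0.016,0.032,0.032,0.032,0.032], fingers=[1,1,1,1,1])

```text
clock: 2.88
eef_pos: [477.5, 32.3, 99.3]
tool_rot: [3.14, 0.007, -0.172]
force: [0.6, -1.0, 0.2]
width: 85.5
```

Run:
```python
from h import *
s,p,im,d=snap('w3'); print(s['eef_pos'],s['tool_rot'],s['force'])
X=cloud(p,d); hsv=cv2.cvtColor(im,cv2.COLOR_BGR2HSV); b=cv2.inRange(hsv,(100,120,60),(130,255,255))>0
top=b&(X[...,2]>58); Q=X[top]; print(len(Q),Q.mean(0),cv2.minAreaRect(Q[:,:2].astype(np.float32)))
cv2.imwrite('pics/w3b.png',im)
```

```text
[477.51964264  32.3493286   99.26093228] [ 3.13971722  0.006599   -0.17217871] [ 0.6091099  -1.03178242  0.19489938]
1219 [480.52514523  36.94184406  62.88091866] ((479.5580749511719, 37.05788040161133), (19.793014526367188, 23.9453182220459), 81.29928588867188)
```

View pics/w3b.png

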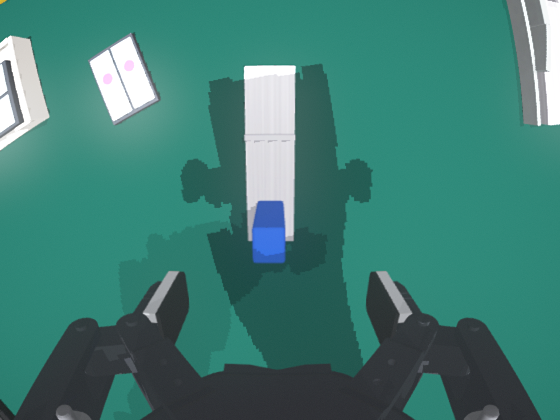

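```bash
cat >> h.py <<'E'
def go(x,y,z,yaw):
    s=ctrl.read_state(); e=s['eef_pos']; Rm=R.from_euler('xyz',s['tool_rot']).as_matrix()
    dl=Rm.T@(np.array([x,y,z])-e); print('now',e.round(1),s['tool_rot'].round(4),'slide',dl.round(1),'turn',round(float(s['tool_rot'][2]-yaw),4),'F',s['force'].round(1),'w',round(s['width'],1),'t',s['clock'])
E
python3 -c "
from h import *
go(479.6,37.1,20,-.163)"
```

```text
now [479.   33.  100.9] [ 3.1409e+00  3.1000e-03 -1.7150e-01] slide [ 0.1 -4.2 80.9] turn -0.0085 F [-0.2 -0.3  0.6] w 85.1 t 2.925
```

>>> play_rows([
  [0,-2,20],
  [0,-4,50],
  [0,-4,75],
  [0,-4,81],
  [0,-4,81],
], turn=[-0.008,-0.008,-0.008,-0.008,-0.008], fingers=[1,1,1,1,1])

```text
clock: 3.55
eef_pos: [480.5, 36.4, 21.0]
tool_rot: [3.141, 0.001, -0.164]
force: [-0.0, -0.1, 0.3]
width: 85.6
```

```bash
python3 -c "
from h import *
go(479.6,37.1,20,-.163)"
```

```text
now [480.5  36.4  21. ] [ 3.1411e+00  1.3000e-03 -1.6410e-01] slide [-1.  -0.5  1. ] turn -0.0011 F [-0.  -0.1  0.3] w 85.6 t 3.55
```

>>> play_rows([
  [-1,-0.5,1],
  [-1,-0.5,1],
  [-1,-0.5,1],
  [-1,-0.5,1],
  [-1,-0.5,1],
], turn=[0,0,0,0,0], fingers=[0.6,0.3,0,0,0])

```text
clock: 4.18
eef_pos: [479.8, 37.2, 20.4]
tool_rot: [3.141, 0.001, -0.164]
force: [-0.5, 0.8, 6.7]
width: 19.1
```

```bash
python3 -c "
from h import *
go(479.6,37.1,20,-.163)"
```

```text
now [479.8  37.2  20.4] [ 3.1414e+00  8.0000e-04 -1.6410e-01] slide [-0.1  0.1  0.4] turn -0.0011 F [-0.5  0.8  6.7] w 19.1 t 4.175
```

>>> play_rows([
  [0,0,-20],
  [-10,-20,-50],
  [-17,-70,-60],
  [-30,-120,-60],
  [-45,-165,-60],
], turn=[0,-0.05,-0.12,-0.2,-0.28], fingers=[0,0,0,0,0])

```text
clock: 4.8
eef_pos: [462.1, 209.2, 80.4]
tool_rot: [-3.141, 0.001, 0.119]
force: [-0.3, 0.3, -1.8]
width: 19.4
```

```bash
python3 -c "
from h import *
go(461,248.5,80,.115)"
```

```text
now [462.1 209.2  80.4] [-3.1414e+00  5.0000e-04  1.1880e-01] slide [  3.5 -39.2   0.4] turn 0.0038 F [-0.3  0.3 -1.8] w 19.4 t 4.8
```

>>> play_rows([
  [2,-25,0],
  [3,-39,20],
  [3,-39,20],
], turn=[0.004,0.004,0.004], fingers=[0,0,0])

```text
clock: 5.18
eef_pos: [458.8, 249.0, 59.1]
tool_rot: [3.141, 0.004, 0.117]
force: [-0.7, 0.9, -1.4]
width: 19.4
```

Run:
```python
from h import *
go(461,248.5,40,.115)
s,p,im,d=snap('w4'); print(p['position'])
cv2.imwrite('pics/w4b.png',cv2.resize(im,(800,600),interpolation=cv2.INTER_CUBIC))
```

```text
now [458.8 249.   59.1] [3.1411 0.0037 0.1175] slide [ 2.2  0.7 19.1] turn 0.0025 F [-0.7  0.9 -1.4] w 19.4 t 5.175
[537.90686213 258.25302807 201.63005972]
```

View pics/w4b.png

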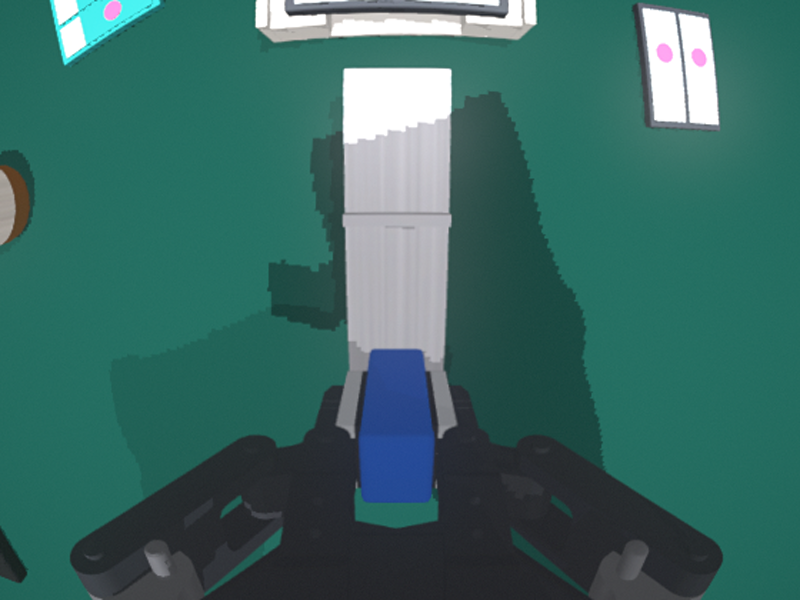

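```bash
cat > lift.py <<'E'
from h import *
def lifter(name):
    s,p,im,d=load(name); X=cloud(p,d); e=s['eef_pos']; Rm=R.from_euler('xyz',s['tool_rot']).as_matrix()
    T=(X-e)@Rm   # tool coords: x fwd, y right, z down
    m=(abs(T[...,1])<17)&(T[...,0]>15)&(T[...,0]<111)&(abs(T[...,2]-17)<8)
    m&=~((T[...,0]>50)&(T[...,0]<66)); Q=T[m]
    A=np.c_[Q[:,0],Q[:,1],np.ones(len(Q))]; c,*_=np.linalg.lstsq(A,Q[:,2],rcond=None)
    print('blade top in tool: dz/dx %.4f dz/dy %.4f z0 %.2f n=%d'%(*c,len(Q)), 'blade top world z near,tip', (e+Rm@[20,0,c[2]+20*c[0]])[2].round(1),(e+Rm@[110,0,c[2]+110*c[0]])[2].round(1))
    return s,p,im,d,X,T,e,Rm,c
E
python3 - <<'E'
from lift import *
s,p,im,d,X,T,e,Rm,c=lifter('w4')
def pt(u,v,zt): # ray on tool plane z=zt
    r=Rm.T@ray(p,(u,v),True); o=Rm.T@(p['position']-e); return o+r*(zt-o[2])/r[2]
k=.7
zt=c[2]
print('tip',pt(397*k,68*k,zt+60*c[0]),'L',pt(343*k,69*k,zt),'R',pt(451*k,69*k,zt))
print('ridge top front edge',pt(397*k,213*k,zt-7), 'near', pt(397*k,227*k,zt-7))
print('side L', pt(344*k,200*k,zt),pt(348*k,350*k,zt),'R',pt(450*k,200*k,zt),pt(445*k,350*k,zt))
E
```

```text
blade top in tool: dz/dx -0.0005 dz/dy 0.0007 z0 17.25 n=10600 blade top world z near,tip 41.8 41.5
tip [111.15965907   0.58922961  17.22408636] L [111.15306627 -17.64390469  17.25474265] R [111.18832783  18.83387654  17.25474265]
ridge top front edge [61.52049615  0.58130851 10.25474265] near [56.8296566   0.58379253 10.25474265]
side L [ 65.38865954 -17.64353136  17.25474265] [  9.60739383 -17.79858075  17.25474265] R [65.40403005 18.85186205 17.25474265] [ 9.60247078 18.71009609 17.25474265]
```

>>> play_rows([
  [0,0.7,15],
  [2,0.7,27.5],
  [4,0.7,27.5],
  [22,0.7,27.5],
  [42,0.7,27.5],
], turn=[0.002,0.002,0.002,0.002,0.002], fingers=[0,0,0,0,0])

```text
clock: 5.85
eef_pos: [501.8, 251.7, 32.3]
tool_rot: [3.141, 0.003, 0.113]
force: [0.7, 0.2, -1.8]
width: 19.5
```

>>> play_rows([
  [2,0,0],
  [2,0,0],
], turn=[0,0], fingers=[0,0])

```text
clock: 6.1
eef_pos: [503.1, 251.5, 32.2]
tool_rot: [3.14, 0.004, 0.113]
force: [-0.4, 0.7, -1.3]
width: 19.4
```

Run:
```python
from lift import *
go(532,256.7,31.5,.115)
s,p,im,d=snap('w5'); lifter('w5')
cv2.imwrite('pics/w5b.png',cv2.resize(im,(800,600),interpolation=cv2.INTER_CUBIC))
```

```text
now [503.1 251.5  32.2] [3.1403 0.004  0.113 ] slide [29.3 -1.9  0.6] turn -0.002 F [-0.4  0.7 -1.3] w 19.4 t 6.1
blade top in tool: dz/dx 0.0000 dz/dy 0.0006 z0 17.24 n=8219 blade top world z near,tip 14.9 14.5
```

View pics/w5b.png

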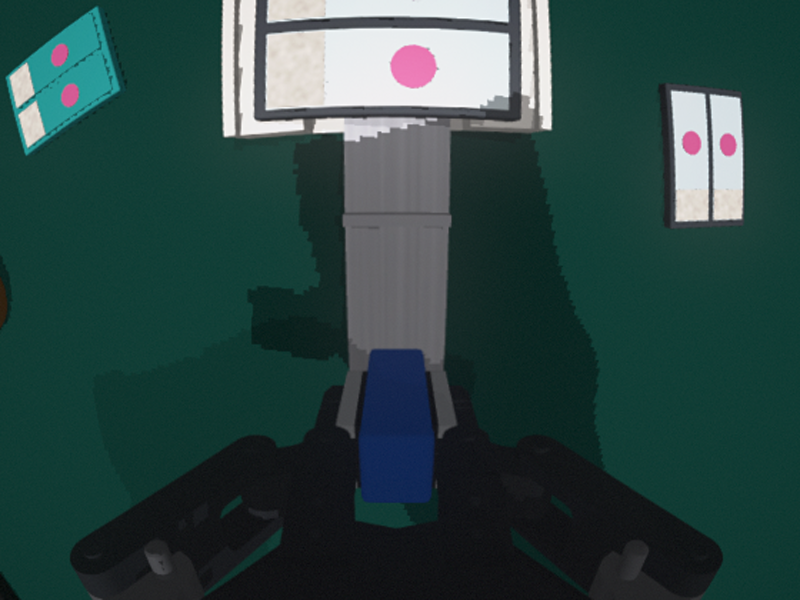

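Run:
```python
from lift import *
s,p,im,d=load('w5'); X=cloud(p,d); z=X[...,2]; e=s['eef_pos']; Rm=R.from_euler('xyz',s['tool_rot']).as_matrix()
m=(abs(z-30)<2.2); m[100:]=0;m[:,:170]=0;m[:,375:]=0
m=cv2.morphologyEx(m.astype(np.uint8),cv2.MORPH_OPEN,np.ones((5,5)))
def t(u,v): return (onplane(p,(u,v),30,True)-e)@Rm
N=np.array([t(u,np.where(m[:,u])[0].max()+.5) for u in range(190,355,4)])
c=np.polyfit(N[:,1],N[:,0],1); print('near edge: x at y=0 %.2f slope %.4f sd %.2f'%(c[1],c[0],(N[:,0]-np.polyval(c,N[:,1])).std()))
g=cv2.cvtColor(im,cv2.COLOR_BGR2GRAY)
L=[];Q=[]
for v in range(8,70,3):
    u=np.where(m[v])[0]; L.append(t(u.min()-.5,v)); Q.append(t(u.max()+.5,v))
for E in (L,Q):
    E=np.array(E); c=np.polyfit(E[:,0],E[:,1],1); print('side: y at near edge %.2f, slope %.4f'%(np.polyval(c,92),c[0]), E[:,1].round(1)[::4])
# stand near edges at z 22..27: gap edges
for uv,zz,nm in (((222*.7,136*.7),22,'standL'),((552*.7,130*.7),22,'standR')): print(nm,(onplane(p,uv,zz,True)-e)@Rm)
```

```text
near edge: x at y=0 93.52 slope -0.0324 sd 3.32
side: y at near edge -39.28, slope -0.1752 [-43.4 -44.7 -44.5 -44.5 -44.4 -44.4]
side: y at near edge 38.92, slope 0.0040 [38.8 39.2 39.  39.  38.9 39. ]
standL [ 89.59646145 -58.42177342   9.78637453]
standR [91.13458362 52.22735429  9.92177299]
```

Run:
```python
from lift import *
s,p,im,d=load('w5'); e=s['eef_pos']; Rm=R.from_euler('xyz',s['tool_rot']).as_matrix(); k=.7
for uv in ((257,107),(300,108.5),(470,110.5),(519,110)): print(uv,((onplane(p,(uv[0]*k,uv[1]*k),30,True)-e)@Rm).round(2))
for uv in ((255,117),(519,119)): print(uv,((onplane(p,(uv[0]*k,uv[1]*k),22,True)-e)@Rm).round(2))
crop(im,150,50,390,110,3,'w5c.png')
```

```text
(257, 107) [ 97.46 -43.31   1.77]
(300, 108.5) [ 96.   -29.42   1.8 ]
(470, 110.5) [95.03 22.85  1.87]
(519, 110) [96.11 38.43  1.88]
(255, 117) [ 95.11 -46.45   9.78]
(519, 119) [93.99 40.58  9.9 ]
```

View pics/w5c.png

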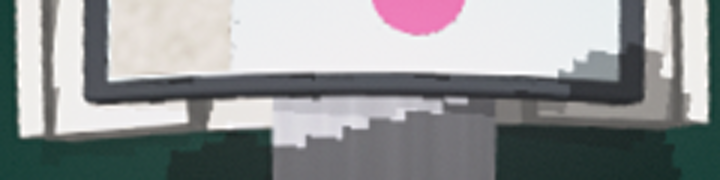

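>>> play_rows([
  [2,-2,0],
  [10,-3.3,0],
  [20,-3.3,0],
  [27,-3.3,0],
  [31,-3.3,0],
], turn=[0.002,0.004,0.004,0.004,0.004], fingers=[0,0,0,0,0])

```text
clock: 6.78
eef_pos: [533.9, 258.3, 32.0]
tool_rot: [3.14, 0.004, 0.109]
force: [0.5, -0.3, -2.1]
width: 19.6
```

Run:
```python
from lift import *
go(532,256.7,31.5,.115)
s,p,im,d=snap('w6'); lifter('w6')
cv2.imwrite('pics/w6b.png',cv2.resize(im,(800,600),interpolation=cv2.INTER_CUBIC))
```

```text
now [533.9 258.3  32. ] [3.1402 0.004  0.109 ] slide [-2.   1.4  0.5] turn -0.006 F [ 0.5 -0.3 -2.1] w 19.6 t 6.775
blade top in tool: dz/dx -0.0003 dz/dy 0.0008 z0 17.30 n=4308 blade top world z near,tip 14.6 14.3
```

View pics/w6b.png

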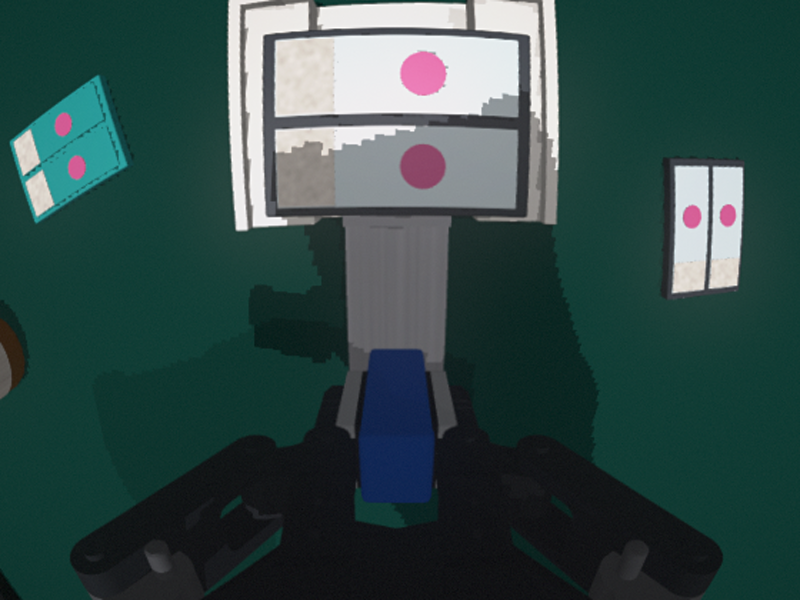

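Run:
```python
from lift import *
s,p,im,d=load('w6'); e=s['eef_pos']; Rm=R.from_euler('xyz',s['tool_rot']).as_matrix()
crop(im,180,130,390,170,3.8,'w6c.png')
for v in (148,149,150,151,152): print(v,[((onplane(p,(277,v),z,True)-e)@Rm).round(2)[0] for z in (30,22)])
```

```text
148 [np.float64(62.98), np.float64(62.08)]
149 [np.float64(62.53), np.float64(61.61)]
150 [np.float64(62.08), np.float64(61.13)]
151 [np.float64(61.63), np.float64(60.66)]
152 [np.float64(61.17), np.float64(60.18)]
```

View pics/w6c.png

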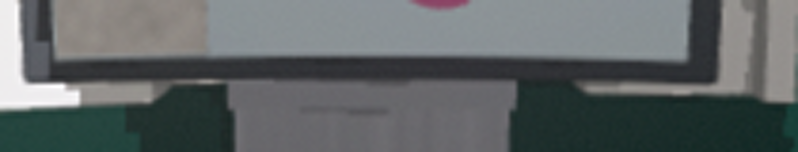

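>>> play_rows([
  [-2,0,0],
  [-2,0,-1],
  [-2,0,-4],
  [-2,0,-6],
  [-2,0,-8],
], turn=[0,0,0,0,0], fingers=[0,0,0,0,0])

```text
clock: 7.45
eef_pos: [532.3, 258.2, 40.3]
tool_rot: [3.14, 0.003, 0.109]
force: [-0.8, 0.2, -2.5]
width: 19.1
```

Run:
```python
from lift import *
go(532,256.7,39.5,.115)
s,p,im,d=snap('w7'); lifter('w7')
crop(im,160,0,400,170,3.3,'w7c.png')
```

```text
now [532.3 258.2  40.3] [3.1403 0.0034 0.1089] slide [-0.5  1.4  0.8] turn -0.0061 F [-0.8  0.2 -2.5] w 19.1 t 7.45
blade top in tool: dz/dx -0.1188 dz/dy 0.0014 z0 20.88 n=6088 blade top world z near,tip 21.7 32.1
```

View pics/w7c.png

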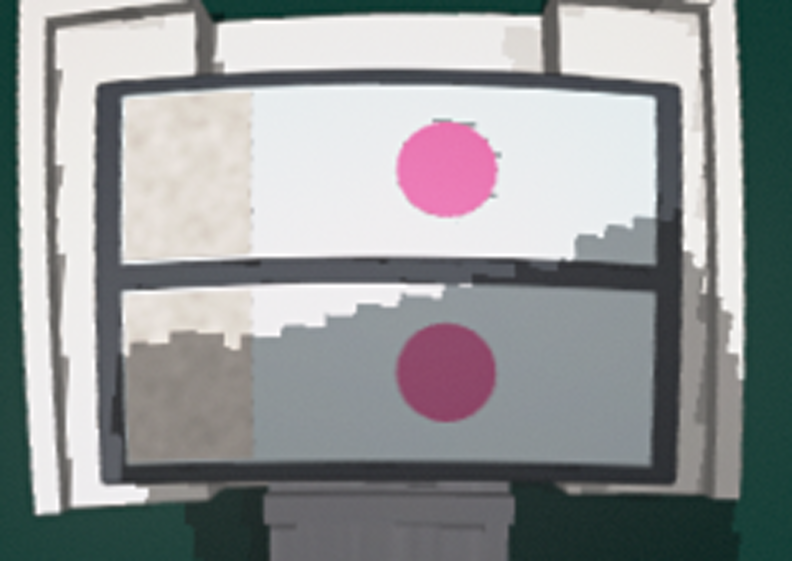

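>>> play_rows([
  [0,0,-2],
  [0,0,-6],
  [0,0,-12],
  [0,0,-20],
  [0,0,-28],
], turn=[0,0,0,0,0], fingers=[0,0,0,0,0])

```text
clock: 8.12
eef_pos: [532.5, 258.3, 69.1]
tool_rot: [3.141, 0.003, 0.109]
force: [-0.3, 0.8, -2.6]
width: 19.5
```

>>> play_rows([
  [0,0,-4],
  [0,0,-6],
  [0,0,-6],
], turn=[0,0,0], fingers=[0,0,0])

```text
clock: 8.5
eef_pos: [532.5, 258.3, 75.2]
tool_rot: [3.141, 0.003, 0.109]
force: [-0.3, 0.1, -2.1]
width: 19.5
```

```bash
cat >> lift.py <<'E'
def tray(name):
    s,p,im,d=load(name); X=cloud(p,d); e=s['eef_pos']; Rm=R.from_euler('xyz',s['tool_rot']).as_matrix()
    T=(X-e)@Rm
    m=(abs(T[...,1])<50)&(T[...,0]>57)&(T[...,0]<135)&(abs(T[...,2]-9)<4.5)
    m=cv2.morphologyEx(m.astype(np.uint8),cv2.MORPH_OPEN,np.ones((5,5))); Q=T[m>0]
    A=np.c_[Q[:,0],Q[:,1],np.ones(len(Q))]; c,*_=np.linalg.lstsq(A,Q[:,2],rcond=None)
    print('tray top: dzdx %.4f dzdy %.4f'%(c[0],c[1]),'rect tool xy',cv2.minAreaRect(Q[:,:2].astype(np.float32)),'mean z world',X[m>0][:,2].mean().round(1),len(Q))
E
python3 - <<'E'
from lift import *
go(532,256.7,39.5,.115)
s,p,im,d=snap('w8'); lifter('w8'); tray('w8')
crop(im,120,0,440,240,2.4,'w8c.png')
E
```

```text
now [532.5 258.3  75.2] [3.1406e+00 2.9000e-03 1.0890e-01] slide [-0.6  1.5 35.7] turn -0.0061 F [-0.3  0.1 -2.1] w 19.5 t 8.5
blade top in tool: dz/dx -0.1178 dz/dy 0.0034 z0 20.81 n=6074 blade top world z near,tip 56.7 67.0
tray top: dzdx -0.0054 dzdy 0.0026 rect tool xy ((90.35182189941406, 0.27368927001953125), (66.4499740600586, 83.9605941772461), 0.22604374587535858) mean z world 66.3 22462
```

View pics/w8c.png

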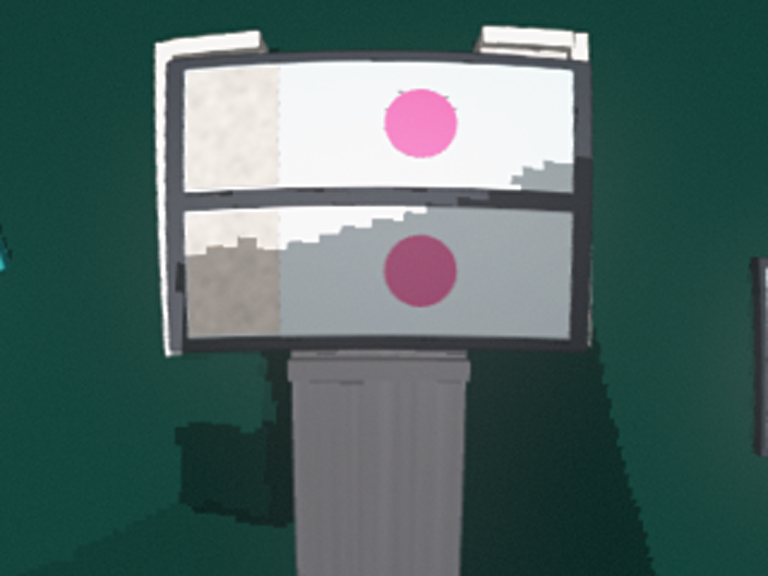

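>>> play_rows([
  [-3,12,0],
  [-10,39,0],
  [-19,73,0],
  [-27,104,0],
  [-30,116,0],
], turn=[0.002,0.008,0.015,0.02,0.022], fingers=[0,0,0,0,0])

```text
clock: 9.18
eef_pos: [514.6, 136.3, 75.2]
tool_rot: [3.139, 0.004, 0.083]
force: [0.5, 0.9, -2.7]
width: 19.4
```

Run:
```python
from lift import *
go(456,-264.8,75,.011)
s,p,im,d=snap('w9'); tray('w9')
```

```text
now [514.6 136.3  75.2] [3.1387 0.0045 0.0831] slide [-91.7 394.9   1.7] turn 0.0721 F [ 0.5  0.9 -2.7] w 19.4 t 9.175
tray top: dzdx -0.0049 dzdy 0.0024 rect tool xy ((90.28223419189453, 0.6330909729003906), (66.46733856201172, 84.3046646118164), 0.38946112990379333) mean z world 66.1 22512
```

>>> play_rows([
  [-4,14,0],
  [-11,45,0],
  [-19,82,0],
  [-27,115,0],
  [-30,130,0],
], turn=[0.003,0.009,0.016,0.022,0.025], fingers=[0,0,0,0,0])

```text
clock: 9.85
eef_pos: [495.2, 2.0, 75.8]
tool_rot: [3.138, 0.005, 0.056]
force: [0.0, 1.2, -2.8]
width: 19.5
```

Run:
```python
from lift import *
go(456,-264.8,75,.011)
s,p,im,d=snap('w10'); tray('w10')
```

```text
now [495.2   2.   75.8] [3.1377 0.0046 0.0556] slide [-54.  264.2   2.1] turn 0.0446 F [ 0.   1.2 -2.8] w 19.5 t 9.85
tray top: dzdx -0.0048 dzdy 0.0028 rect tool xy ((90.18006896972656, 0.19386672973632812), (84.27632904052734, 66.2047348022461), 89.87410736083984) mean z world 66.7 22481
```

>>> play_rows([
  [-3,14,0],
  [-9,45,0],
  [-17,82,0],
  [-24,115,0],
  [-27,130,0],
], turn=[0.003,0.008,0.014,0.02,0.022], fingers=[0,0,0,0,0])

```text
clock: 10.52
eef_pos: [475.2, -132.2, 76.6]
tool_rot: [3.136, 0.004, 0.031]
force: [0.1, 0.6, -2.1]
width: 19.4
```

Run:
```python
from lift import *
go(456,-264.8,75,.011)
```

```text
now [ 475.2 -132.2   76.6] [3.1362 0.0043 0.0307] slide [-23.3 131.9   2.4] turn 0.0197 F [ 0.1  0.6 -2.1] w 19.4 t 10.525
```

>>> play_rows([
  [-3,14,0],
  [-8,45,1],
  [-15,82,1],
  [-21,115,2],
  [-23,130,2],
], turn=[0.003,0.008,0.014,0.018,0.02], fingers=[0,0,0,0,0])

```text
clock: 11.15
eef_pos: [456.1, -264.1, 75.4]
tool_rot: [3.136, 0.004, 0.009]
force: [0.7, 0.0, -2.0]
width: 19.7
```

>>> play_rows([
  [0,0,0],
  [0,0,0],
], turn=[0,0], fingers=[0,0])

```text
clock: 11.4
eef_pos: [456.6, -262.1, 75.3]
tool_rot: [3.137, 0.004, 0.012]
force: [-0.4, 0.4, -2.7]
width: 19.2
```

Run:
```python
from lift import *
go(456,-264.8,75,.011)
s,p,im,d=snap('w11'); tray('w11')
cv2.imwrite('pics/w11b.png',cv2.resize(im,(800,600),interpolation=cv2.INTER_CUBIC))
```

```text
now [ 456.6 -262.1   75.3] [3.1373 0.0042 0.0119] slide [-0.6  2.7  0.3] turn 0.0009 F [-0.4  0.4 -2.7] w 19.2 t 11.4
tray top: dzdx -0.0053 dzdy 0.0029 rect tool xy ((90.32595825195312, 0.6512565612792969), (66.28817749023438, 84.22673034667969), 0.2384893000125885) mean z world 66.2 22489
```

View pics/w11b.png

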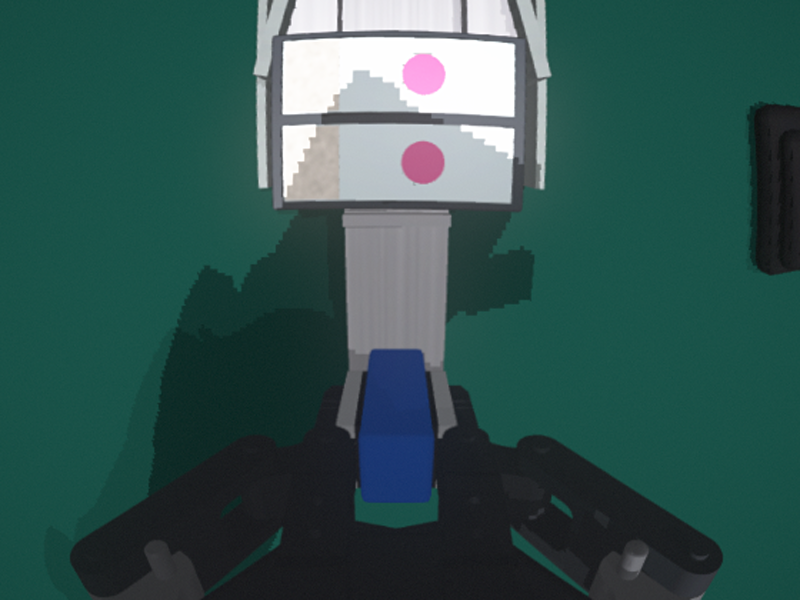

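Run:
```python
from lift import *
s,p,im,d=load('w11'); X=cloud(p,d); e=s['eef_pos']; Rm=R.from_euler('xyz',s['tool_rot']).as_matrix(); k=.7
T=(X-e)@Rm
for nm,uv,z in (('flL',(255,76),34),('flR',(550,77),34),('inL',(341,15),22),('inR',(466,15),22),('rL',(258,187),22),('rR',(545,187),22),('rL2',(258,120),22),('rR2',(546,120),22)):
    w=onplane(p,(uv[0]*k,uv[1]*k),z,True); print(nm,w.round(1),((w-e)@Rm).round(1))
z=X[...,2]
for v in (60,80,100,120):
    q=np.where(abs(z[v]-22)<4)[0]; q=q[(q>170)&(q<395)]
    l=q[q<277];r=q[q>277]; print(v,l.min(),l.max(),r.min(),r.max(),'mid', [round((onplane(p,(a,v),22,True)[1]+onplane(p,(b,v),22,True)[1])/2,2) for a,b in ((l.min(),r.max()),)], np.nanmedian(z[v][q]))
crop(im,170,0,390,140,3.6,'w11c.png')
```

```text
flL [ 571.1 -205.1   34. ] [115.4 -55.8  40.5]
flR [ 572.8 -322.7   34. ] [115.6  61.8  41. ]
inL [ 598.7 -238.    22. ] [142.6 -22.7  52.6]
inR [ 599.8 -290.    22. ] [143.1  29.4  52.8]
rL [ 524.8 -202.5   22. ] [ 69.2 -59.   52.7]
rR [ 526.5 -326.1   22. ] [69.4 64.6 53.3]
rL2 [ 553.9 -203.    22. ] [ 98.2 -58.2  52.6]
rR2 [ 555.8 -325.3   22. ] [98.7 64.2 53.1]
60 180 186 376 381 mid [np.float64(-263.38)] 20.01799600055685
80 180 186 375 381 mid [np.float64(-263.54)] 20.272738376781476
100 180 187 374 381 mid [np.float64(-263.69)] 19.93744010379534
120 180 187 375 381 mid [np.float64(-263.86)] 20.125627398403964
```

View pics/w11c.png

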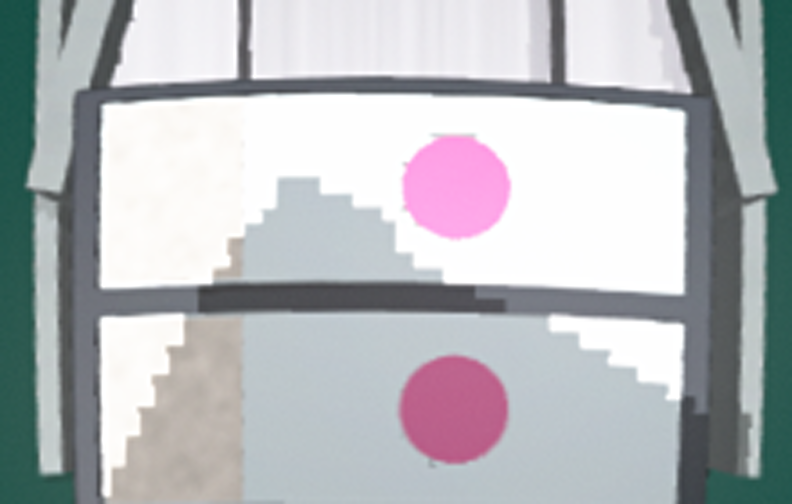

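>>> play_rows([
  [0,1.5,6],
  [2,2.5,16],
  [6,2.5,25],
  [10,2.5,30],
  [12,2.5,31],
], turn=[0,0,0.001,0.002,0.002], fingers=[0,0,0,0,0])

```text
clock: 12.08
eef_pos: [468.7, -264.3, 43.7]
tool_rot: [3.138, 0.005, 0.01]
force: [0.3, -0.1, -2.4]
width: 19.6
```

>>> play_rows([
  [0,0,0],
  [0,0,0],
], turn=[0,0], fingers=[0,0])

```text
clock: 12.32
eef_pos: [468.7, -264.3, 43.8]
tool_rot: [3.138, 0.005, 0.01]
force: [0.2, -0.4, -2.6]
width: 19.2
```

Run:
```python
from lift import *
go(468.6,-264.6,41,.01)
s,p,im,d=snap('w12'); tray('w12')
cv2.imwrite('pics/w12b.png',cv2.resize(im,(800,600),interpolation=cv2.INTER_CUBIC))
```

```text
now [ 468.7 -264.3   43.8] [3.1375 0.0046 0.0104] slide [-0.1  0.2  2.8] turn 0.0004 F [ 0.2 -0.4 -2.6] w 19.2 t 12.325
tray top: dzdx -0.0027 dzdy 0.0026 rect tool xy ((96.05253601074219, 0.04918670654296875), (99.89089965820312, 77.71930694580078), 89.9623794555664) mean z world 34.7 22905
```

View pics/w12b.png

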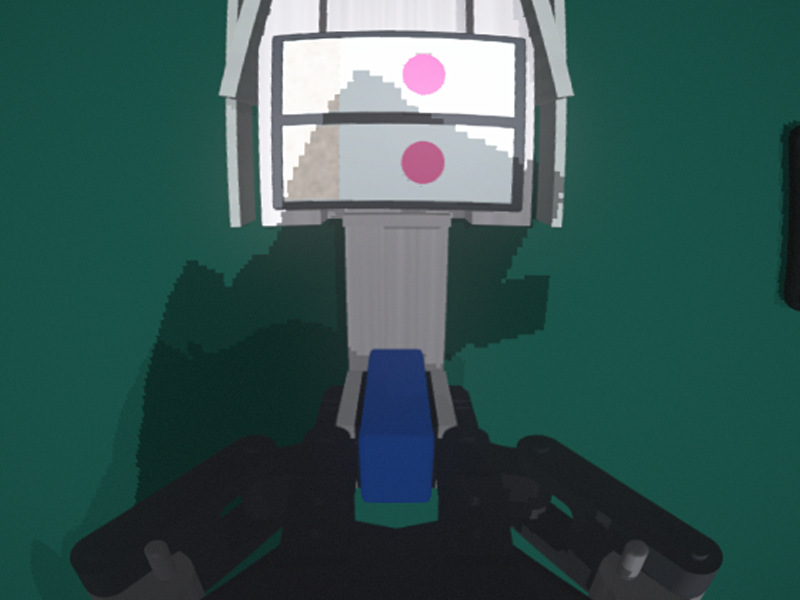

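>>> play_rows([
  [0,0,1],
  [0,0,3],
  [0,0,5],
  [0,0,6],
  [0,0,6],
], turn=[0,0,0,0,0], fingers=[0,0,0,0,0])

```text
clock: 13.0
eef_pos: [468.7, -264.4, 37.8]
tool_rot: [3.137, 0.004, 0.01]
force: [0.2, -0.4, -1.1]
width: 19.4
```

Run:
```python
from lift import *
go(468.6,-264.6,38,.01)
```

```text
now [ 468.7 -264.4   37.8] [3.1374 0.0045 0.0104] slide [-0.1  0.2 -0.2] turn 0.0004 F [ 0.2 -0.4 -1.1] w 19.4 t 13.0
```

>>> play_rows([
  [3,0,0],
  [9,0,0],
  [17,0,0],
  [24,0,0],
  [28,0,0],
], turn=[0,0,0,0,0], fingers=[0,0,0,0,0])

```text
clock: 13.62
eef_pos: [497.5, -264.0, 37.7]
tool_rot: [3.137, 0.004, 0.011]
force: [-1.1, 0.2, -1.9]
width: 19.3
```

Run:
```python
from lift import *
go(522.1,-264,38,.01)
s,p,im,d=snap('w13'); tray('w13')
cv2.imwrite('pics/w13b.png',cv2.resize(im,(800,600),interpolation=cv2.INTER_CUBIC))
```

```text
now [ 497.5 -264.    37.7] [3.1374 0.0041 0.0108] slide [24.6  0.2 -0.4] turn 0.0008 F [-1.1  0.2 -1.9] w 19.3 t 13.625
tray top: dzdx -0.0090 dzdy 0.0051 rect tool xy ((93.10981750488281, 0.10760498046875), (74.33723449707031, 99.05004119873047), 4.48187255859375) mean z world 30.7 23253
```

View pics/w13b.png

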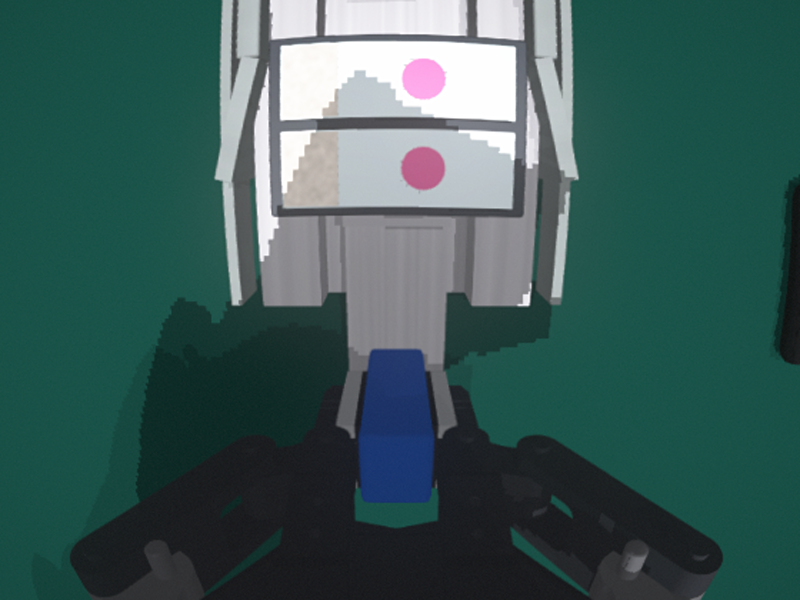

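>>> play_rows([
  [2,0,0],
  [6,0,0],
  [10,0,0],
  [14,0,0],
  [16,0,0],
], turn=[0,0,0,0,0], fingers=[0,0,0,0,0])

```text
clock: 14.3
eef_pos: [514.3, -263.8, 37.6]
tool_rot: [3.137, 0.003, 0.011]
force: [0.2, -0.5, -1.6]
width: 19.1
```

Run:
```python
from lift import *
go(522.1,-264,38,.01)
s,p,im,d=snap('w14')
cv2.imwrite('pics/w14b.png',cv2.resize(im,(800,600),interpolation=cv2.INTER_CUBIC))
im,d=vision.get_image('top'); crop(im,340,115,440,245,4,'t14.png')
```

```text
now [ 514.3 -263.8   37.6] [3.1373 0.0033 0.0111] slide [ 7.8  0.3 -0.4] turn 0.0011 F [ 0.2 -0.5 -1.6] w 19.1 t 14.3
```

View pics/w14b.png

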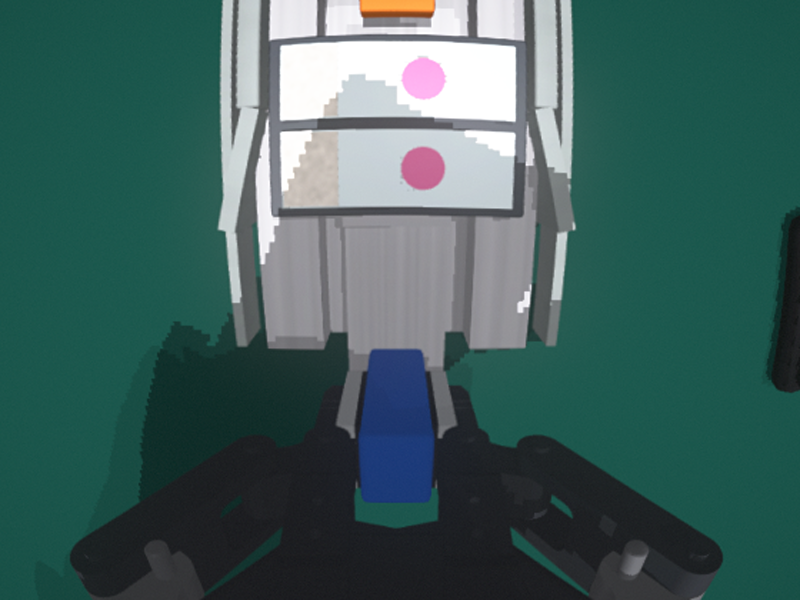

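View pics/t14.png

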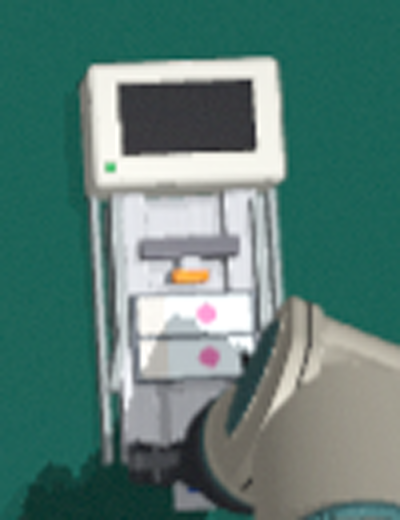

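```bash
cat >> lift.py <<'E'
def gap(name):
    s,p,im,d=load(name); X=cloud(p,d); e=s['eef_pos']; Rm=R.from_euler('xyz',s['tool_rot']).as_matrix(); T=(X-e)@Rm
    hsv=cv2.cvtColor(im,cv2.COLOR_BGR2HSV); o=cv2.inRange(hsv,(8,120,90),(25,255,255))>0; o[60:]=0; o[:,:230]=0; o[:,330:]=0
    Q=X[o]; Q=Q[~np.isnan(Q[:,0])]; TQ=T[o]; TQ=TQ[~np.isnan(TQ[:,0])]
    if not len(Q): print('no latch'); return
    print('latch z pct',np.percentile(Q[:,2],[2,20,50,98]).round(1),'tool x pct',np.percentile(TQ[:,0],[1,3,10,50]).round(2),'y',TQ[:,1].min().round(1),TQ[:,1].max().round(1))
    vmax=np.where(o)[0].max(); print('latch vmax',vmax,[((onplane(p,(277,vmax+.5),z,True)-e)@Rm)[0].round(2) for z in (24,28,32)])
    g=cv2.cvtColor(im,cv2.COLOR_BGR2GRAY).astype(float)[:60,225:330].mean(1); print('gray rows',[(i,int(g[i])) for i in range(5,45)])
    # tray front top edge: per-column, topmost dark after latch
    for v in (25,26,27,28): print(v,((onplane(p,(277,v),30,True)-e)@Rm)[0].round(2))
    m=(T[...,2]>2)&(T[...,2]<10)
E
python3 - <<'E'
from lift import *
gap('w14')
s,p,im,d=load('w14'); crop(im,230,0,330,45,8,'w14c.png')
E
```

```text
latch z pct [25.8 29.2 31.3 33. ] tool x pct [128.15 128.26 128.44 129.63] y -11.2 12.0
latch vmax 11 [np.float64(128.89), np.float64(127.61), np.float64(126.34)]
gray rows [(5, 200), (6, 199), (7, 188), (8, 165), (9, 157), (10, 157), (11, 161), (12, 179), (13, 189), (14, 189), (15, 188), (16, 185), (17, 182), (18, 188), (19, 227), (20, 229), (21, 229), (22, 231), (23, 227), (24, 155), (25, 107), (26, 107), (27, 106), (28, 132), (29, 225), (30, 253), (31, 254), (32, 254), (33, 254), (34, 254), (35, 254), (36, 254), (37, 254), (38, 254), (39, 252), (40, 251), (41, 250), (42, 248), (43, 246), (44, 244)]
25 120.21
26 119.72
27 119.22
28 118.73
```

View pics/w14c.png

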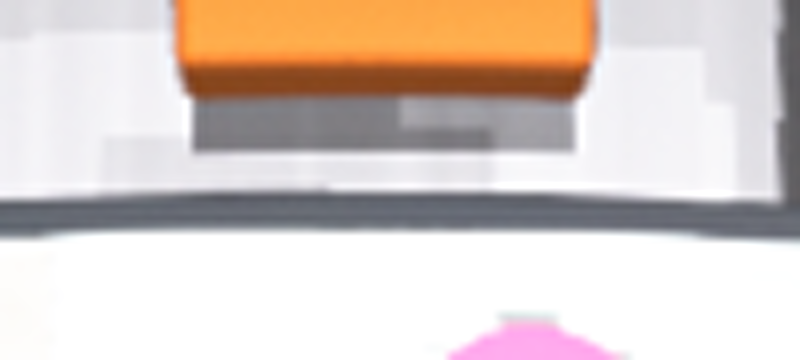

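>>> play_rows([
  [1,0,0],
  [2,0,0],
  [3,0,0],
  [4,0,0],
  [5,0,0],
], turn=[0,0,0,0,0], fingers=[0,0,0,0,0])

```text
clock: 15.02
eef_pos: [519.4, -263.8, 37.6]
tool_rot: [3.137, 0.003, 0.011]
force: [-1.0, 0.2, -0.9]
width: 19.4
```

>>> play_rows([
  [0.3,0,0],
  [0.6,0,0],
  [0.9,0,0],
  [1.2,0,0],
  [1.5,0,0],
], turn=[0,0,0,0,0], fingers=[0,0,0,0,0])

```text
clock: 15.65
eef_pos: [520.9, -263.7, 37.6]
tool_rot: [3.137, 0.003, 0.011]
force: [-0.1, -0.0, -0.7]
width: 19.1
```

Run:
```python
from lift import *
go(528.5,-264,38,.01)
s,p,im,d=snap('w15'); gap('w15'); crop(im,200,0,360,100,5,'w15c.png')
```

```text
now [ 520.9 -263.7   37.6] [3.1372e+00 3.0000e-03 1.1100e-02] slide [ 7.6  0.4 -0.4] turn 0.0011 F [-0.1 -0.  -0.7] w 19.1 t 15.65
latch z pct [27.  30.7 31.5 33.2] tool x pct [121.52 121.67 121.98 124.95] y -11.3 12.0
latch vmax 23 [np.float64(122.59), np.float64(121.48), np.float64(120.36)]
gray rows [(5, 221), (6, 196), (7, 195), (8, 197), (9, 198), (10, 198), (11, 199), (12, 200), (13, 200), (14, 201), (15, 204), (16, 205), (17, 208), (18, 209), (19, 206), (20, 195), (21, 173), (22, 163), (23, 163), (24, 148), (25, 112), (26, 109), (27, 108), (28, 130), (29, 222), (30, 253), (31, 255), (32, 254), (33, 254), (34, 254), (35, 254), (36, 254), (37, 254), (38, 254), (39, 254), (40, 254), (41, 249), (42, 247), (43, 246), (44, 245)]
25 120.18
26 119.68
27 119.19
28 118.69
```

View pics/w15c.png

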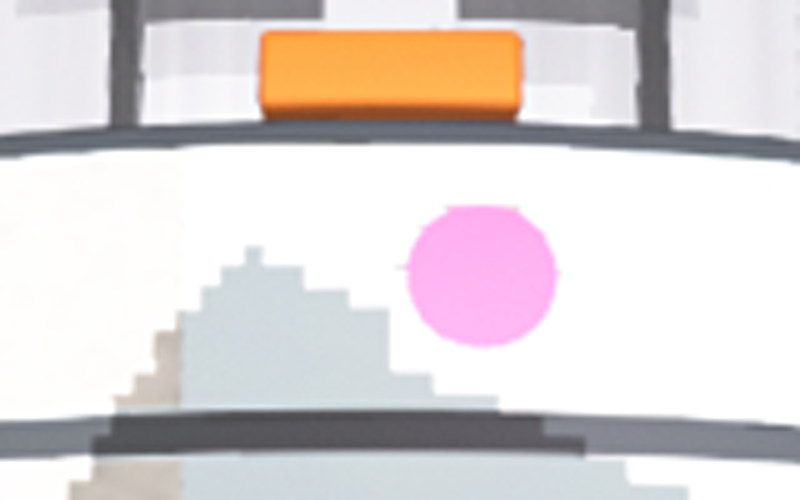

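>>> play_rows([
  [0.3,0,0],
  [0.6,0,0],
  [0.9,0,0],
  [1.2,0,0],
  [1.5,0,0],
], turn=[0,0,0,0,0], fingers=[0,0,0,0,0])

```text
clock: 16.32
eef_pos: [521.6, -263.7, 37.5]
tool_rot: [3.137, 0.005, 0.011]
force: [-3.4, 0.2, 0.0]
width: 19.3
```

>>> play_rows([
  [0.3,0,0],
  [0.6,0,0],
  [0.9,0,0],
  [1.2,0,0],
  [1.5,0,0],
], turn=[0,0,0,0,0], fingers=[0,0,0,0,0])

```text
clock: 16.95
eef_pos: [523.2, -263.7, 37.4]
tool_rot: [3.137, 0.004, 0.011]
force: [-2.8, 0.4, -0.4]
width: 19.5
```

>>> play_rows([
  [0.3,0,0],
  [0.6,0,0],
  [0.9,0,0],
  [1.2,0,0],
  [1.5,0,0],
], turn=[0,0,0,0,0], fingers=[0,0,0,0,0])

```text
clock: 17.58
eef_pos: [524.8, -263.7, 37.4]
tool_rot: [3.137, 0.004, 0.011]
force: [-2.1, -0.1, -0.8]
width: 19.5
```

>>> play_rows([
  [0.3,0,0],
  [0.6,0,0],
  [0.9,0,0],
  [1.2,0,0],
  [1.5,0,0],
], turn=[0,0,0,0,0], fingers=[0,0,0,0,0])

```text
clock: 18.2
eef_pos: [526.3, -263.7, 37.4]
tool_rot: [3.137, 0.004, 0.011]
force: [-3.5, -0.5, 0.1]
width: 19.5
```

Run:
```python
from lift import *
go(528.5,-264,38,.01)
s,p,im,d=snap('w16'); gap('w16'); cv2.imwrite('pics/w16b.png',cv2.resize(im,(800,600),interpolation=cv2.INTER_CUBIC))
X=cloud(p,d); m=(abs(X[...,2]-34)<3)&(X[...,0]>645)&(abs(X[...,1]+262)<30); Q=X[m]; print('block front',len(Q),np.percentile(Q[:,0],[2,10,50]) if len(Q) else None)
```

```text
now [ 526.3 -263.7   37.4] [3.1374 0.0043 0.011 ] slide [ 2.2  0.4 -0.6] turn 0.001 F [-3.5 -0.5  0.1] w 19.5 t 18.2
latch z pct [29.  30.9 31.5 33.2] tool x pct [120.95 121.13 121.44 124.61] y -13.7 14.4
latch vmax 23 [np.float64(122.48), np.float64(121.37), np.float64(120.25)]
gray rows [(5, 118), (6, 146), (7, 150), (8, 158), (9, 159), (10, 160), (11, 160), (12, 163), (13, 185), (14, 205), (15, 206), (16, 207), (17, 207), (18, 208), (19, 208), (20, 207), (21, 198), (22, 181), (23, 159), (24, 139), (25, 112), (26, 114), (27, 113), (28, 145), (29, 234), (30, 254), (31, 255), (32, 254), (33, 254), (34, 254), (35, 254), (36, 254), (37, 254), (38, 254), (39, 254), (40, 253), (41, 251), (42, 249), (43, 247), (44, 245)]
25 120.07
26 119.57
27 119.08
28 118.59
block front 969 [645.48432564 647.66498805 651.95992243]
```

View pics/w16b.png

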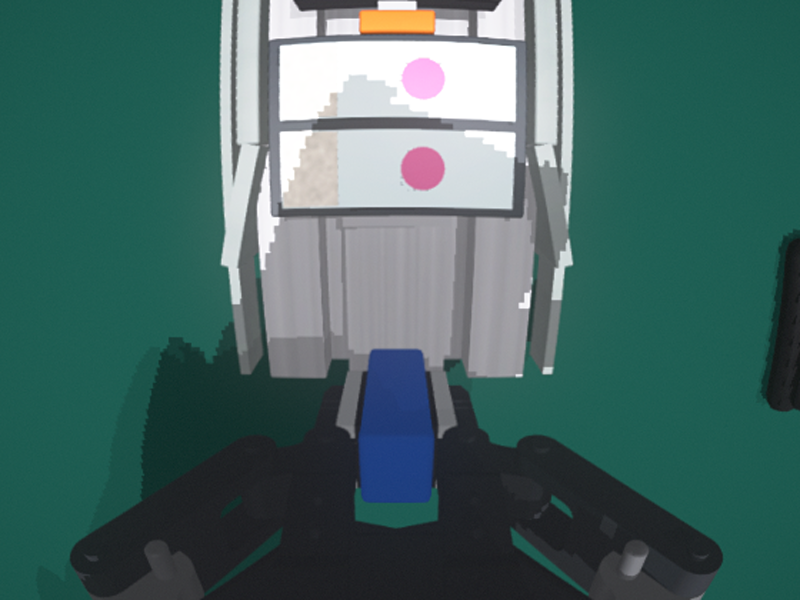

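>>> play_rows([
  [0.3,0,0],
  [0.6,0,0],
  [0.9,0,0],
  [1.2,0,0],
  [1.5,0,0],
], turn=[0,0,0,0,0], fingers=[0,0,0,0,0])

```text
clock: 18.88
eef_pos: [527.9, -263.6, 37.4]
tool_rot: [3.137, 0.004, 0.011]
force: [-2.6, 0.4, 0.0]
width: 19.5
```

>>> play_rows([
  [0.2,0,0],
  [0.4,0,0],
  [0.6,0,0],
  [0.8,0,0],
], turn=[0,0,0,0], fingers=[0,0,0,0])

```text
clock: 19.38
eef_pos: [528.7, -263.6, 37.4]
tool_rot: [3.137, 0.004, 0.011]
force: [-2.4, 0.6, -0.5]
width: 19.3
```

Run:
```python
from lift import *
go(528.5,-264,38,.01)
s,p,im,d=snap('w17'); gap('w17')
```

```text
now [ 528.7 -263.6   37.4] [3.1374 0.0042 0.011 ] slide [-0.2  0.4 -0.6] turn 0.001 F [-2.4  0.6 -0.5] w 19.3 t 19.375
latch z pct [28.7 30.8 31.5 33. ] tool x pct [120.95 121.1  121.47 124.69] y -12.2 14.5
latch vmax 23 [np.float64(122.5), np.float64(121.39), np.float64(120.28)]
gray rows [(5, 110), (6, 112), (7, 115), (8, 124), (9, 127), (10, 139), (11, 159), (12, 164), (13, 164), (14, 164), (15, 164), (16, 167), (17, 190), (18, 210), (19, 212), (20, 209), (21, 200), (22, 184), (23, 160), (24, 139), (25, 114), (26, 117), (27, 114), (28, 136), (29, 231), (30, 254), (31, 255), (32, 254), (33, 254), (34, 254), (35, 254), (36, 254), (37, 254), (38, 254), (39, 254), (40, 254), (41, 251), (42, 248), (43, 248), (44, 246)]
25 120.09
26 119.6
27 119.11
28 118.61
```

>>> play_rows([
  [0.15,0,0],
  [0.3,0,0],
], turn=[0,0], fingers=[0,0])

```text
clock: 19.68
eef_pos: [529.1, -263.6, 37.4]
tool_rot: [3.137, 0.004, 0.011]
force: [-2.3, -0.7, -1.0]
width: 19.6
```

>>> play_rows([
  [0.15,0,0],
  [0.3,0,0],
], turn=[0,0], fingers=[0,0])

```text
clock: 19.92
eef_pos: [529.4, -263.7, 37.4]
tool_rot: [3.137, 0.004, 0.011]
force: [-2.8, 0.4, -2.1]
width: 19.5
```

>>> play_rows([
  [0.1,0,0],
  [0.2,0,0],
], turn=[0,0], fingers=[0,0])

```text
clock: 20.18
eef_pos: [529.6, -263.6, 37.4]
tool_rot: [3.137, 0.004, 0.011]
force: [-2.9, 0.0, -1.1]
width: 19.4
```

Run:
```python
from lift import *
go(528.5,-264,38,.01)
s,p,im,d=snap('w18'); gap('w18')
```

```text
now [ 529.6 -263.6   37.4] [3.1374 0.004  0.011 ] slide [-1.1  0.4 -0.6] turn 0.001 F [-2.9  0.  -1.1] w 19.4 t 20.175
latch z pct [29.  30.9 31.6 33.1] tool x pct [120.94 121.09 121.4  124.66] y -12.2 14.5
latch vmax 23 [np.float64(122.47), np.float64(121.36), np.float64(120.25)]
gray rows [(5, 59), (6, 71), (7, 113), (8, 126), (9, 128), (10, 128), (11, 130), (12, 147), (13, 165), (14, 166), (15, 166), (16, 166), (17, 167), (18, 182), (19, 208), (20, 211), (21, 201), (22, 184), (23, 164), (24, 143), (25, 115), (26, 117), (27, 116), (28, 150), (29, 235), (30, 255), (31, 255), (32, 254), (33, 254), (34, 254), (35, 254), (36, 254), (37, 254), (38, 254), (39, 254), (40, 254), (41, 252), (42, 249), (43, 248), (44, 247)]
25 120.06
26 119.57
27 119.08
28 118.58
```

>>> play_rows([
  [0.1,0,0],
  [0.2,0,0],
], turn=[0,0], fingers=[0,0])

```text
clock: 20.48
eef_pos: [529.6, -263.6, 37.4]
tool_rot: [3.137, 0.004, 0.011]
force: [-5.1, -0.3, -0.5]
width: 19.0
```

>>> play_rows([
  [0.1,0,0],
  [0.2,0,0],
], turn=[0,0], fingers=[0,0])

```text
clock: 20.72
eef_pos: [529.6, -263.6, 37.4]
tool_rot: [3.138, 0.005, 0.011]
force: [-4.3, -0.3, 1.1]
width: 19.7
```

>>> play_rows([
  [-1,0,0],
  [-2,0,1],
  [-3,0,3],
  [-8,0,3],
  [-15,0,3],
], turn=[0,0,0,0,0], fingers=[0,0,0,0,0])

```text
clock: 21.35
eef_pos: [514.4, -263.8, 34.4]
tool_rot: [3.137, 0.005, 0.011]
force: [0.3, -0.6, -1.9]
width: 19.1
```

Run:
```python
from lift import *
go(455,-264,38,.01)
s,p,im,d=snap('w19'); cv2.imwrite('pics/w19b.png',cv2.resize(im,(800,600),interpolation=cv2.INTER_CUBIC))
```

```text
now [ 514.4 -263.8   34.4] [3.1375 0.0046 0.011 ] slide [-59.4  -0.4  -3.3] turn 0.001 F [ 0.3 -0.6 -1.9] w 19.1 t 21.35
```

View pics/w19b.png

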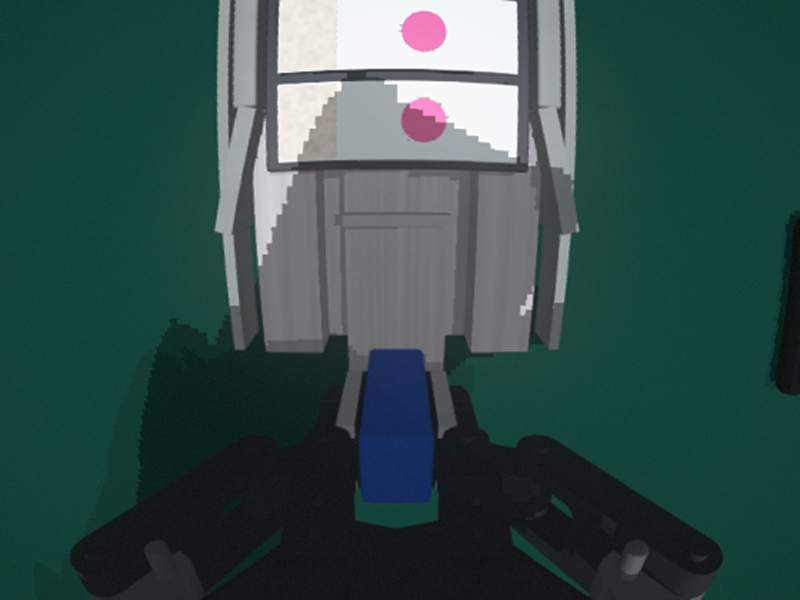

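Tray stayed put (near edge at v≈167) and the ridge has separated from it (v≈213). I keep drawing back, then lift.

>>> play_rows([
  [-10,0,0],
  [-25,0,0],
  [-42,0,0],
  [-57,0,0],
  [-66,0,0],
], turn=[0,0,0,0,0], fingers=[0,0,0,0,0])

```text
clock: 22.02
eef_pos: [445.2, -264.7, 34.9]
tool_rot: [3.138, 0.007, 0.009]
force: [-0.5, -0.4, -1.0]
width: 19.5
```

>>> play_rows([
  [-6,0,-5],
  [-10,0,-20],
  [-12,0,-45],
  [-12,0,-60],
  [-12,0,-65],
], turn=[0,0,0,0,0], fingers=[0,0,0,0,0])

```text
clock: 22.65
eef_pos: [434.7, -264.9, 101.4]
tool_rot: [3.137, 0.005, 0.01]
force: [0.6, 0.3, -1.7]
width: 19.5
```

Run:
```python
from lift import *
go(480,37,99,-.164)
s,p,im,d=snap('w20'); cv2.imwrite('pics/w20b.png',cv2.resize(im,(800,600),interpolation=cv2.INTER_CUBIC))
im,d=vision.get_image('top'); crop(im,340,115,440,245,4,'t20.png')
```

```text
now [ 434.7 -264.9  101.4] [3.1367 0.0048 0.0097] slide [  48.2 -301.5    0.7] turn 0.1737 F [ 0.6  0.3 -1.7] w 19.5 t 22.65
```

View pics/w20b.png

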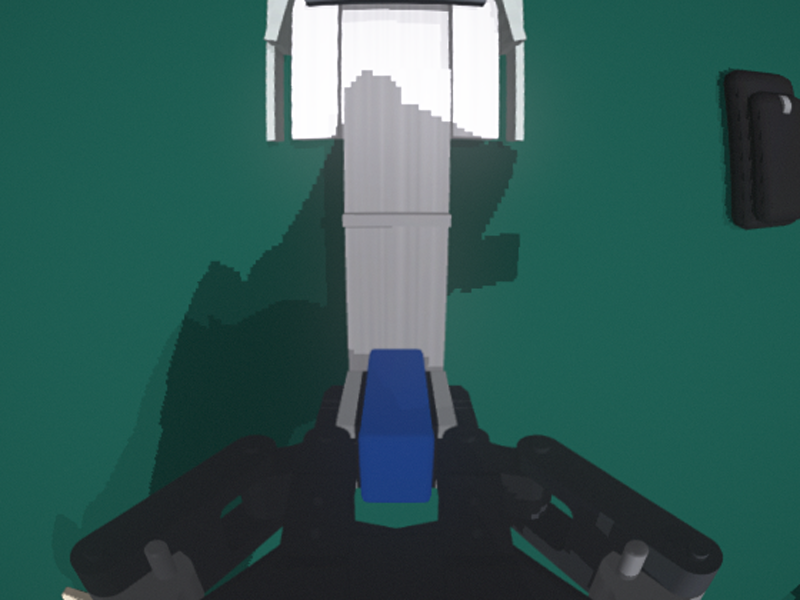

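View pics/t20.png

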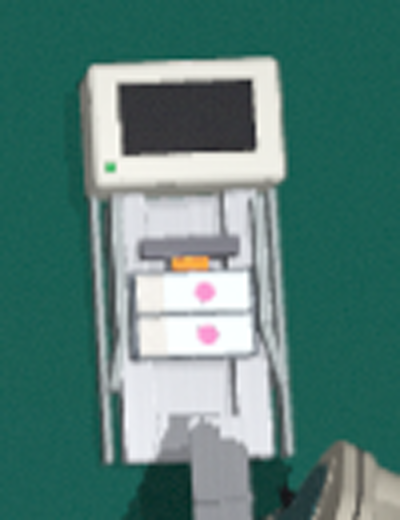

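>>> play_rows([
  [3,-20,0],
  [10,-65,0],
  [20,-120,0],
  [28,-170,0],
  [32,-200,0],
], turn=[0.01,0.04,0.08,0.12,0.14], fingers=[0,0,0,0,0])

```text
clock: 23.38
eef_pos: [464.1, -61.2, 98.7]
tool_rot: [3.137, 0.007, -0.128]
force: [0.6, -0.1, -1.3]
width: 19.3
```

Run:
```python
from lift import *
go(480,37,60,-.164)
```

```text
now [464.1 -61.2  98.7] [ 3.1374  0.0071 -0.1276] slide [  3.6 -99.5  38.3] turn 0.0364 F [ 0.6 -0.1 -1.3] w 19.3 t 23.375
```

>>> play_rows([
  [1,-25,5],
  [2,-60,15],
  [3,-90,30],
  [4,-99,38],
  [4,-99,38],
], turn=[0.01,0.02,0.03,0.036,0.036], fingers=[0,0,0,0,0])

```text
clock: 24.0
eef_pos: [479.7, 36.2, 59.4]
tool_rot: [3.136, 0.009, -0.163]
force: [-0.8, -0.7, -1.2]
width: 19.7
```

>>> play_rows([
  [0,0,12],
  [0,0,24],
  [0,0,32],
  [0,0,35],
  [0,0,35],
], turn=[0,0,0,0,0], fingers=[0,0,0,0,0])

```text
clock: 24.62
eef_pos: [479.3, 36.0, 24.2]
tool_rot: [3.136, 0.009, -0.163]
force: [0.2, -0.2, -1.4]
width: 19.2
```

Run:
```python
from lift import *
go(480,37,20.4,-.164)
```

```text
now [479.3  36.   24.2] [ 3.1361  0.009  -0.163 ] slide [ 0.5 -1.2  3.8] turn 0.001 F [ 0.2 -0.2 -1.4] w 19.2 t 24.625
```

>>> play_rows([
  [0,0,0.8],
  [0,0,1.6],
  [0,0,2.3],
  [0,0,2.8],
  [0,0,3.2],
], turn=[0,0,0,0,0], fingers=[0,0,0,0,0])

```text
clock: 25.25
eef_pos: [479.2, 36.0, 21.1]
tool_rot: [3.136, 0.009, -0.163]
force: [-1.6, 0.7, 1.7]
width: 19.0
```

>>> play_rows([
  [0,0,0.2],
  [0,0,0.4],
  [0,0,0.6],
], turn=[0,0,0], fingers=[0,0,0])

```text
clock: 25.62
eef_pos: [479.1, 36.0, 20.7]
tool_rot: [3.136, 0.009, -0.163]
force: [-3.3, -0.6, 4.8]
width: 19.5
```

>>> play_rows([
  [0,0,0],
  [0,0,0],
  [0,0,0],
  [0,0,0],
  [0,0,0],
], turn=[0,0,0,0,0], fingers=[0.3,0.5,0.8,1,1])

```text
clock: 26.25
eef_pos: [479.1, 36.0, 20.7]
tool_rot: [3.136, 0.009, -0.163]
force: [-0.7, 0.1, 0.1]
width: 85.1
```

>>> play_rows([
  [0,0,-10],
  [0,0,-40],
  [0,0,-90],
  [0,0,-140],
  [0,0,-170],
], turn=[0,0,0,0,0], fingers=[1,1,1,1,1])

```text
clock: 26.88
eef_pos: [481.5, 36.7, 193.8]
tool_rot: [3.137, 0.006, -0.163]
force: [0.5, 0.2, -0.1]
width: 86.0
```

Run:
```python
from lift import *
go(480,37,190,-.164)
s,p,im,d=snap('w21'); cv2.imwrite('pics/w21b.png',cv2.resize(im,(800,600),interpolation=cv2.INTER_CUBIC))
im,d=vision.get_image('top'); cv2.imwrite('pics/t21.png',im); crop(im,340,115,440,245,4,'t21c.png')
im,d=vision.get_image('scene'); crop(im,150,120,420,320,2.9,'s21c.png')
X=cloud(p,load('w21')[3]); hsv=cv2.cvtColor(load('w21')[2],cv2.COLOR_BGR2HSV); b=cv2.inRange(hsv,(100,120,60),(130,255,255))>0
Q=X[b&(X[...,2]>58)]; print(len(Q),Q.mean(0))
```

```text
now [481.5  36.7 193.8] [ 3.1374  0.0057 -0.163 ] slide [-1.5 -0.1  3.8] turn 0.001 F [ 0.5  0.2 -0.1] w 86.0 t 26.875
600 [479.21125535  35.86413064  62.92707989]
```

View pics/w21b.png

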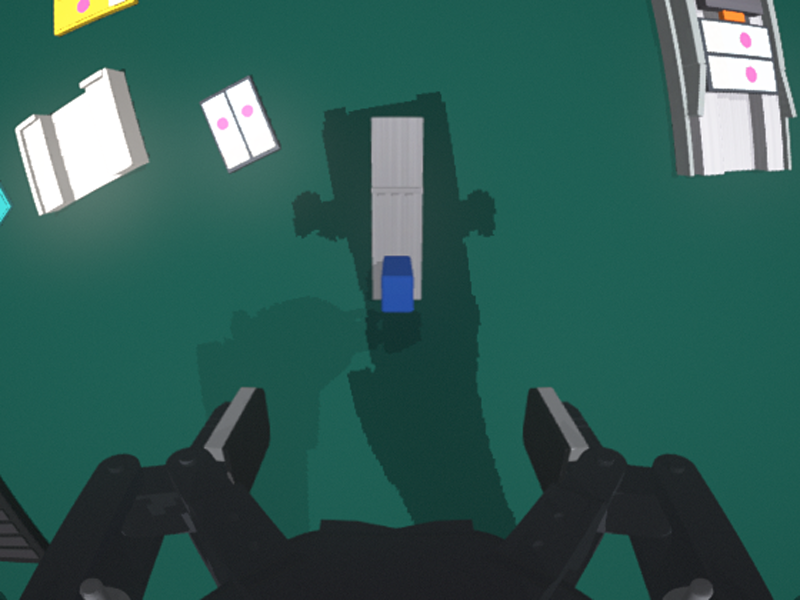

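View pics/t21.png

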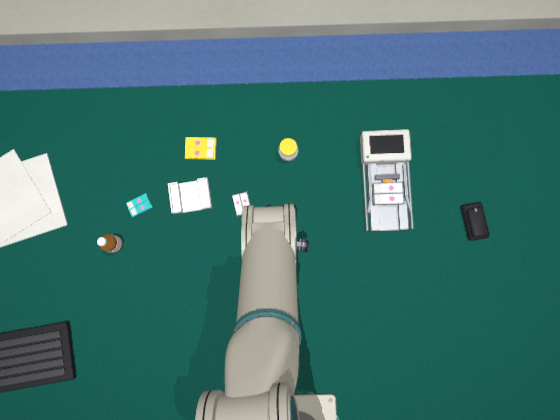

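View pics/s21c.png

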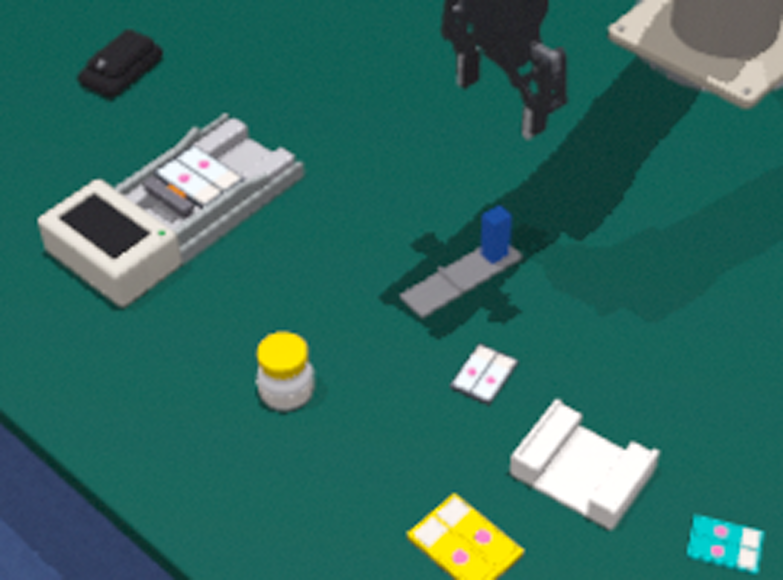

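Run:
```python
from lift import *
s,p,im,d=load('w21'); X=cloud(p,d); z=X[...,2]
m=(abs(z-30)<2.5)&(abs(X[...,1]+263)<46)&(X[...,0]>580)&(X[...,0]<660); m=cv2.morphologyEx(m.astype(np.uint8),cv2.MORPH_OPEN,np.ones((7,7)))>0
Q=X[m]; c,*_=np.linalg.lstsq(np.c_[Q[:,:2],np.ones(len(Q))],Q[:,2],rcond=None); print('tray',len(Q),cv2.minAreaRect(Q[:,:2].astype(np.float32)),'slopes',c[:2],np.median(Q[:,2]))
a=np.array([np.cos(.163),-np.sin(.163)]); rel=X[...,:2]-[479.2,35.9]; t=rel@a; y=rel@[-a[1],a[0]]
m=(abs(y)<15)&(t>20)&(t<105)&~((t>52)&(t<68))&(z<8); Q=X[m]; c,*_=np.linalg.lstsq(np.c_[t[m],y[m],np.ones(m.sum())],Q[:,2],rcond=None); print('blade',c,len(Q))
# bystanders compare top
a0=cv2.imread('pics/top0.png');a1=cv2.imread('pics/t21.png'); df=cv2.absdiff(a0,a1).max(2)
for n,(x0,y0,x1,y1) in dict(jar=(270,130,305,168),bot=(92,225,130,258),mouse=(455,195,495,245)).items(): print(n,df[y0:y1,x0:x1].max(),(df[y0:y1,x0:x1]>40).sum())
```

```text
tray 1841 ((622.2091064453125, -264.1982727050781), (87.0990982055664, 62.81328201293945), 89.533935546875) slopes [0.00185665 0.00378108] 30.829661629095085
blade [ 1.94701755e-05 -1.99255025e-03  3.19507333e+00] 1959
jar 14 0
bot 15 0
mouse 17 0
```

```bash
python3 -c "
from cell import ctrl
s=ctrl.read_state(); print(s['clock'],abs(s['qd']).max()); print(ctrl.finish_job())"
```

```text
27.025 0.04916058824427407
the job is handed in; nothing more can be done
None
```

The tray is in the reader's bay with the latch pushed home, and the lifter is back flat on the bench. I handed the job in at about 27 s of the 72 s allowed; no verdict was reported.

**What I did:** I lifted the tray level off the stand and carried it on the blade. I set it on the bay's ledges inside the flare and pushed it in with the ridge in small steps. After contact at about x = 521.4 mm, the wrist force while pushing stayed at 2–3.5 N. The arm stopped moving at x = 529.6 mm, about 8 mm after contact, and the force there read 4–5 N. That stop and the camera view agree on about 8 mm of latch travel. I then lowered the blade, drew it out, laid the lifter near its starting place and let go.

**Last checks:**
- **Tray:** centre at (622, −264) mm, about 13.4 mm from bay_home, flat within about 0.25°. It is in line with the bay to within about 1°, measured from depth points.
- **Lifter:** blade top at 3.2 mm above the bench, level within 0.002 rad, handle about 340 mm from bay_home and touching nothing.
- **Bystanders:** the jar, bottle and mouse show no change between the first and last top pictures.

**Disagreements:**
- My two measurements of the bay's midline differed by about 1 mm (y = −263.1 against −264.0). I used the closer view.
- The last depth reading put the tray's top at 30.8 mm, against 30 expected. It read 30.8 on the stand as well, so I take it as camera offset.
- The lifter tip touched the bench slightly first when I laid it down; it lay flat after release.

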